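# Load the tin crate and dock it on its conditioning unit

### The arm

A 6-joint arm with a two-finger parallel gripper is mounted at the origin on a cart in front of the work surface, level with it; the furniture and walls round the work are solid. World frame = base frame: x ahead of the robot, y to its left, z up, the work surface at z = 0. Lengths are in m, angles in rad, forces in N, time in s.
With the tool pointing down it reaches from about 0.35 to 0.775 m from the base axis. Payload 7.3 kg.
Tool frame: the origin (TCP) lies between the finger pads; the fingertips stand 19 mm ahead of it and the grasp point (between the pads) is the TCP; z points along the fingers, y is the line along which they close (so a half turn about z gives the same grasp; the last joint's range is limited). The gripper opens to 92 mm and grips with 3 to 60 N. Pads are 19 mm wide; open, the fingers measure 130 mm over their backs; the gripper's body (75 mm by 190 mm) begins 47 mm behind the grasp point.
Start: joints at [-1.489, 0.342, 1.524, -0, 1.275, -0.146], TCP at [0.119, -0.511, 0.246] pointing down, gripper open.
Joint ranges: [-2.53, 2.53], [-0.77, 2.02], [0.04, 2.7], [-1, 4.14], [0.28, 2.66], [-3.11, 3.11]. Speed limits (rad/s): [2.57, 2.57, 3.14, 3.14, 3.14, 3.14].

### API

Orientations are given as [roll, pitch, yaw] about the fixed x, y, z axes, in that order (R = Rz(yaw) Ry(pitch) Rx(roll)).
In Python, from plant import r gives the robot as it stands. The module is installed in compiled form; this text tells all that it offers.
- The arm moves only by the tool drive_tool, never from a script. Its argument "rows" is a list of rows, each a list of 5 numbers: the shift along the world's x, y, z in mm, then the turn about the world's z in degrees, then the opening, from 0 (shut) to 1 (fully open). A call has 1 to 8 rows; each row shifts and turns the commanded pose from where the row before left it; what a row does not reach is not made up. A row lasts 1/12 s, in which the tool goes at most 41.7 mm and 7.16 degrees, less where a joint would pass 70% of its speed; a pose out of reach is approached as far as the arm can. A call is refused whole if a number of a shift passes 41.7 or a number of a turn 7.16, either way. A call with a gripper value outside its range is refused whole. The fingers move at their own pace and stop on an object; "newtons" is the grip in N (left out, the last holds). Time passes only in rows, so rows that do not move let the fingers close. It gives the time, the measured TCP pose, the force, the opening and the grip force at its end, in the units of the state.
- r.observe(): the state, without advancing time (a new reading comes with each control period).
- r.camera(name): name is "scene" or "top"; returns a dict with "image" (384x512x3 uint8, blue, green, red), "mtx" (3x3 intrinsics, pixels), "camera_from_world" (4x4, takes a point from world to camera coordinates). Camera axes: x right, y up, looking along -z (the intrinsics and any distortion apply to the point x, -y, -z); pixel columns grow to the right and rows downward; lengths in m; the calibration is good to about 2 mm. A picture is of the moment at which its call begins. There is no depth.
- r.hand_in(): hands the job in; it is judged then, once.
Trained networks look in a picture, given as the dict that the camera call returned (one of the last four; its "shot" number tells which), for a name from the list of things; names that differ only in an ending like _2 or _b are one class to them, and where a whole thing is asked for, a point or a joint stands for the part that bears it (a point fixed in the world has none). Each returns a list of dicts, best first, with "p" (0 to 1); they miss things now and then, are a little off and sometimes report something else, mostly with a low value. They report only what shows in the picture. A call takes as long as a camera call.
- r.search_frame(picture, target): "box" ([left, top, right, bottom] in pixels, round what is visible of it).
- r.trace(picture, target): "pixels" (384x512 bool, what is visible of it) and "box" ([left, top, right, bottom] in pixels, round what is visible of it).
- r.landmark_of(picture, target): "position" ([column, row] in pixels: a listed point, or the origin of a listed thing).
The state is a dict: "clock": time; "q": joint angles; "qd": joint speeds; "joint_torque": joint torques, N m; "ee_pos": TCP position; "orientation": TCP orientation; "ft_force": force on the tool from outside, world axes, zero at the start; "ft_torque": the same for the moment, N m; "finger_gap": finger opening in m; "gripper_force": force on a finger pad.
Only numpy, scipy, OpenCV 4.12 (cv2) and the standard library are available. Lean on these libraries where they do the work, as an engineer would, in place of code of your own. Each camera call takes 0.05 s, during which the arm holds its last target. There are 200 camera calls.

### The job

Sweep the brown sticks off the docking board with the scraper block, not with the fingers, and stand the scraper upright back on the bench. Load every blue tin standing on the bench into a crate cell of its own, upright and all the way down; some cells already hold a tin, which the flaps hide, so feel for the empty ones. Once the board is clear, push the crate up to the grey unit and turn the red cam lock half a turn clockwise, so that it draws the crate tight against the seal; leave the hand stamp where it stands.

Things in the scene. Friction and masses are not known exactly. Their poses are not given: they have to be found in the camera images.
- dock: Docking board fixed to the bench: plywood 150 (x) x 380 (y) x 14 mm high, no rims; origin at the centre of its underside, z up. Crate at its +y end; on it at the -y end the grey conditioning unit, 140 x 83 mm, top 90 mm above the bench (x -70..70, y -188..-105 mm in this frame). Bare board between them at the start: y -92..+40 mm (crate's bolt strap overhangs it to y +2).
- crate (a joint): Slide of the crate along the board toward the unit (the board's -y), m: 0 at the start, 0.132 when it meets the unit's rubber seal, 0.140 with the seal squeezed tight. About 3 N friction; the seal pushes back, up to 12 N over the last 8 mm, so the crate stays tight only when the cam lock holds it.
- cam (a joint): Red cam lock on the unit, upright axis, rad: starts open at 0 to 0.1, grows clockwise seen from above, 3.14 locked (stop at 3.2). A spiral hook under its 78 mm disc catches the crate's bolt from about 0.8 rad, if the crate was pushed to the seal (slide 0.129 or more), and draws it tight by 2.9 rad. Takes 0.1 to 0.4 N m; stays where left.
- cam_grip (a point): Centre of the top of the cam lock's red wing bar, on its turning axis, 152 mm above the bench. Bar 14 mm thick (this frame's x), 64 mm long (y), standing 36 mm high above the disc's boss; the frame turns with it, z up.
- crate_floor (a point): Centre of the crate's inner floor, 19 mm above the bench, moves with the crate; axes as the board's. Crate 140 (x) x 144 (y) mm, top of its aluminium cover 124 mm above the bench. A steel strap with an upright bolt pin sticks out 38 mm from its -y wall, 93 to 108 mm above the bench.
- crate_bar (a point): Middle of the top of the black grab bar for pushing the crate, on brackets outside its +y wall: bar 74 mm long (x), 12 mm thick (y), 14 mm deep, its top 28 mm above the cover, its middle 84 mm from the crate's centre; moves with the crate.
- cell_1 (a point): Centre of the mouth of cell 1, at the cover's upper face; moves with the crate, axes as the board's. Slot 35 (x) x 62 mm (y) with two black spring flaps (under 1 N) that swing down, shut again and hide the cell. Floor 105 mm down. A tin let go with its foot past the flaps slides down by its weight. In an occupied cell a tin's foot stops 33 mm below the mouth, on the tin inside.
- cell_2 (a point): Centre of the mouth of cell 2, at the cover's upper face; moves with the crate, axes as the board's. As cell_1.
- cell_3 (a point): Centre of the mouth of cell 3, at the cover's upper face; moves with the crate, axes as the board's. As cell_1.
- cell_4 (a point): Centre of the mouth of cell 4, at the cover's upper face; moves with the crate, axes as the board's. As cell_1.
- cell_5 (a point): Centre of the mouth of cell 5, at the cover's upper face; moves with the crate, axes as the board's. As cell_1.
- cell_6 (a point): Centre of the mouth of cell 6, at the cover's upper face; moves with the crate, axes as the board's. As cell_1.
- tin_1: Flat blue tin with aluminium lid, to be loaded; 30 (x) x 56 (y) x 72 mm high, about 0.12 kg, weight low in it, origin at the centre of its underside, z up; stands on the bench left of the crate (may be absent).
- tin_2: Flat blue tin with aluminium lid, to be loaded; 30 (x) x 56 (y) x 72 mm high, about 0.12 kg, weight low in it, origin at the centre of its underside, z up; stands on the bench left of the crate (may be absent).
- tin_3: Flat blue tin with aluminium lid, to be loaded; 30 (x) x 56 (y) x 72 mm high, about 0.12 kg, weight low in it, origin at the centre of its underside, z up; stands on the bench left of the crate (may be absent).
- tin_4: Flat blue tin with aluminium lid, to be loaded; 30 (x) x 56 (y) x 72 mm high, about 0.12 kg, weight low in it, origin at the centre of its underside, z up; stands on the bench left of the crate (may be absent).
- stick_1: Loose dry brown stick, 67 mm long (its x), about 22 mm wide and 18 mm high, 12 g, origin under its middle; lies on the bare stretch of the board.
- stick_2: Loose dry brown stick, 77 mm long (its x), about 22 mm wide and 18 mm high, 12 g, origin under its middle; lies on the bare stretch of the board.
- stick_3: Loose dry brown stick, 88 mm long (its x), about 22 mm wide and 18 mm high, 12 g, origin under its middle; lies on the bare stretch of the board.
- scraper: Wooden scraper block with rubber foot, standing upright on the bench: foot 30 (x) x 100 (y) x 38 mm high, above it a grip 18 (x) x 56 (y) mm up to 96 mm; origin at the centre of its underside, z up; 0.16 kg.
- stamp: Hand stamp with turned wooden handle, 26 x 50 x 74 mm, bystander; origin at its underside.

How it is judged:
On the way, in this order (a step that is already met when the one before it is completed fails the run):
1. all brown sticks are off the docking board, lying on the bench ((x of stick_1 in the frame of dock below -0.078 m or x of stick_1 in the frame of dock above 0.078 m) and height (world z) of each of stick_1, stick_2, stick_3 below 0.045 m and (x of stick_2 in the frame of dock below -0.078 m or x of stick_2 in the frame of dock above 0.078 m) and (x of stick_3 in the frame of dock below -0.078 m or x of stick_3 in the frame of dock above 0.078 m)), for 0.2 s.
2. the crate is drawn tight against the seal and the cam lock is turned home (value of joint crate above 0.137 m and value of joint cam above 2.95 rad), for 0.2 s.
At the end, for the whole second after the job is handed in: Sticks on the bench, 78 mm or more from the board's long centre line; every tin upright (0.25 rad) on a cell floor (within 12 mm), still; crate slide over 0.137 m, cam over 2.95 rad; scraper upright (0.15 rad), still, on the bench off the board (all of step 1 and all of step 2 and z of tin_1 in the frame of crate_floor between -0.004 and 0.012 m and angle between each of tin_1, tin_2, tin_3, tin_4's own z axis and vertical below 0.25 rad and linear speed of each of tin_1, tin_2, tin_3, tin_4, scraper below 0.02 m/s and x of tin_1 in the frame of crate_floor between -0.066 and 0.066 m and y of tin_1 in the frame of crate_floor between -0.068 and 0.068 m and z of tin_2 in the frame of crate_floor between -0.004 and 0.012 m and x of tin_2 in the frame of crate_floor between -0.066 and 0.066 m and y of tin_2 in the frame of crate_floor between -0.068 and 0.068 m and z of tin_3 in the frame of crate_floor between -0.004 and 0.012 m and x of tin_3 in the frame of crate_floor between -0.066 and 0.066 m and y of tin_3 in the frame of crate_floor between -0.068 and 0.068 m and z of tin_4 in the frame of crate_floor between -0.004 and 0.012 m and x of tin_4 in the frame of crate_floor between -0.066 and 0.066 m and y of tin_4 in the frame of crate_floor between -0.068 and 0.068 m and height (world z) of scraper below 0.012 m and angle between scraper's own z axis and vertical below 0.15 rad and ((x of scraper in the frame of dock below -0.078 m or x of scraper in the frame of dock above 0.078 m) or y of scraper in the frame of dock below -0.2 m or y of scraper in the frame of dock above 0.2 m)); the robot touches nothing.
It fails at once if the stamp is pushed more than 30 mm (distance of stamp from where it was at the start of the episode above 0.03 m).
It fails at once if a brown stick is touched by the gripper instead of the scraper (contact force between the fingers and stick_1 above 1 N).
It fails at once if a brown stick is touched by the gripper instead of the scraper (contact force between the fingers and stick_2 above 1 N).
It fails at once if a brown stick is touched by the gripper instead of the scraper (contact force between the fingers and stick_3 above 1 N).
Of stored_1, stored_2, stored_3, stored_4, stored_5, stored_6 only 2 to 2 are there at a start; the rules pass over those that are not, and their reading is None.
Of tin_1, tin_2, tin_3, tin_4 only 3 to 4 are there at a start; the rules pass over those that are not, and their reading is None.
At some moment in a run one of tin_1, tin_2, tin_3, tin_4, stick_1, stick_2, stick_3 may be knocked a few centimetres aside while the robot is not near it.
It also fails if it takes over 208 s, if anything falls off the work surface, if the arm or the gripper's body presses on something with over 40 N, if the wrist force passes 120 N, or if a joint passes its speed limit or range.

## Working session

There is one attempt and no reset: what is moved stays moved. The work goes in short steps, Python scripts to look and compute and a tool call to move; the robot and the scene stay as the last step left them, time stands still between calls to the robot, and variables do not carry over. Pictures are saved under pics/ and viewed, at most 14 in all, crops included, and the job is handed in when it is done.

Besides the shell and the picture viewer there is one more tool, called after "Emit:" as a command line: name --pt "numbers of a row" for each row, then --argument value for the rest. drive_tool: Moves the arm, as the interface text tells. Its arguments: {"type":"object","properties":{"rows":{"type":"array"},"newtons":{"type":"number"}},"required":["rows"]}

```bash
mkdir -p pics
cat > h.py <<'E'
import numpy as np, cv2
from plant import r
def proj(c,P):
    P=np.atleast_2d(P); T=np.array(c["camera_from_world"]); q=P@T[:3,:3].T+T[:3,3]
    uv=np.c_[q[:,0]/-q[:,2],-q[:,1]/-q[:,2]]; K=np.array(c["mtx"])
    return np.c_[uv[:,0]*K[0,0]+K[0,2],uv[:,1]*K[1,1]+K[1,2]]
def back(c,px,z):
    K=np.array(c["mtx"]);T=np.array(c["camera_from_world"]);R=T[:3,:3]
    d=R.T@np.array([(px[0]-K[0,2])/K[0,0],-(px[1]-K[1,2])/K[1,1],-1]); o=-R.T@T[:3,3]
    return o+d*(z-o[2])/d[2]
def save(c,n): cv2.imwrite(f"pics/{n}.png",c["image"])
E
cat > a.py <<'E'
from h import *
for n in ("top","scene"):
    c=r.camera(n); save(c,n+"0"); print(n,np.round(-np.array(c["camera_from_world"])[:3,:3].T@np.array(c["camera_from_world"])[:3,3],3))
    for t,z in [("dock",0),("crate_floor",.019),("crate_bar",.152),("cam_grip",.152),("cell_1",.124),("tin_1",0),("stick_1",.014),("scraper",0),("stamp",0)]:
        for o in r.landmark_of(c,t)[:7]:
            print(t,round(o["p"],2),np.round(o["position"],1),np.round(back(c,o["position"],z),3))
E
python3 a.py
```

```text
top [ 0.455 -0.019  1.463]
dock 0.69 [256.6 205.6] [ 0.554 -0.004  0.   ]
crate_floor 0.6 [220.5 207.2] [0.548 0.1   0.019]
crate_bar 0.56 [184.8 200.9] [0.557 0.184 0.152]
cam_grip 0.89 [312.3 193.7] [ 0.574 -0.153  0.152]
cell_1 0.94 [203.2 188.4] [0.593 0.138 0.124]
cell_1 0.88 [229.4 196.6] [0.57  0.068 0.124]
cell_1 0.83 [230.6 217.7] [0.513 0.064 0.124]
cell_1 0.82 [228.1 183.3] [0.606 0.071 0.124]
cell_1 0.79 [206.9 200.1] [0.561 0.128 0.124]
cell_1 0.78 [202.6 219.7] [0.508 0.14  0.124]
tin_1 0.79 [159.9 203.4] [0.562 0.28  0.   ]
tin_1 0.75 [164.4 229.1] [0.487 0.266 0.   ]
tin_1 0.69 [131.9 189.9] [0.603 0.364 0.   ]
stick_1 0.74 [267.4 212.8] [ 0.532 -0.036  0.014]
stick_1 0.56 [270.9 184.5] [ 0.614 -0.047  0.014]
stick_1 0.48 [266.8 199.4] [ 0.571 -0.034  0.014]
stick_1 0.47 [309.4 192.2] [ 0.591 -0.158  0.014]
stick_1 0.37 [388.2 162.1] [ 0.678 -0.39   0.014]
scraper 0.93 [379.7 224.4] [ 0.496 -0.363  0.   ]
scraper 0.55 [228.2 187.4] [0.608 0.079 0.   ]
stamp 0.67 [385.4 160.6] [ 0.684 -0.386  0.   ]
scene [-0.093  0.603  0.691]
dock 0.89 [262.3 236.5] [ 0.542 -0.009  0.   ]
crate_bar 0.64 [209.6 218.7] [0.548 0.177 0.152]
crate_bar 0.59 [231.3 207.4] [0.552 0.101 0.152]
crate_bar 0.56 [219.4 218.2] [0.533 0.157 0.152]
cam_grip 0.79 [287.9 174.2] [ 0.582 -0.156  0.152]
cam_grip 0.52 [228.8 201.7] [0.58  0.088 0.152]
cell_1 0.97 [230.6 207.2] [0.588 0.076 0.124]
cell_1 0.94 [221.5 219.8] [0.556 0.134 0.124]
cell_1 0.89 [213.5 215.6] [0.586 0.138 0.124]
cell_1 0.75 [229.8 228.1] [0.511 0.141 0.124]
cell_1 0.73 [241.7 212.8] [0.545 0.071 0.124]
cell_1 0.67 [251.8 214.7] [0.519 0.056 0.124]
tin_1 0.82 [201.5 293.2] [0.475 0.267 0.   ]
tin_1 0.67 [180.1 277. ] [0.561 0.277 0.   ]
tin_1 0.63 [144.7 280.6] [0.612 0.354 0.   ]
scraper 0.6 [341.  203.6] [ 0.492 -0.35   0.   ]
scraper 0.21 [231.7 228.6] [0.637 0.037 0.   ]
stamp 0.42 [311.2 182.1] [ 0.666 -0.391  0.   ]
```

Run:
```python
import cv2
i=cv2.imread("pics/top0.png")[130:290,90:430];cv2.imwrite("pics/t0.png",cv2.resize(i,None,fx=2.35,fy=2.35,interpolation=cv2.INTER_CUBIC))
i=cv2.imread("pics/scene0.png")[130:330,100:380];cv2.imwrite("pics/s0.png",cv2.resize(i,None,fx=2.8,fy=2.8,interpolation=cv2.INTER_CUBIC))
```

```text
(no output)
```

View pics/t0.png

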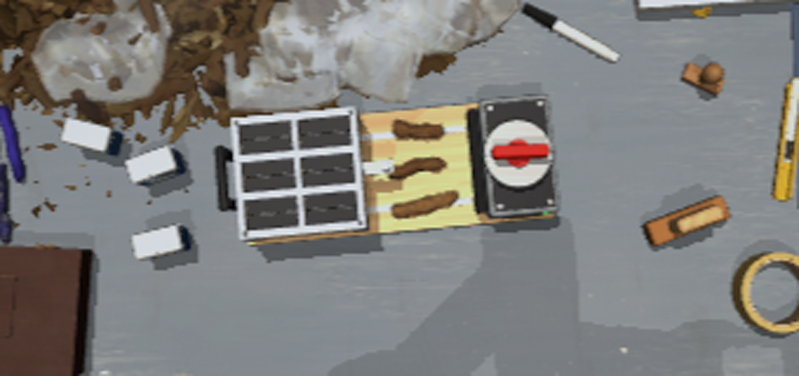

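View pics/s0.png

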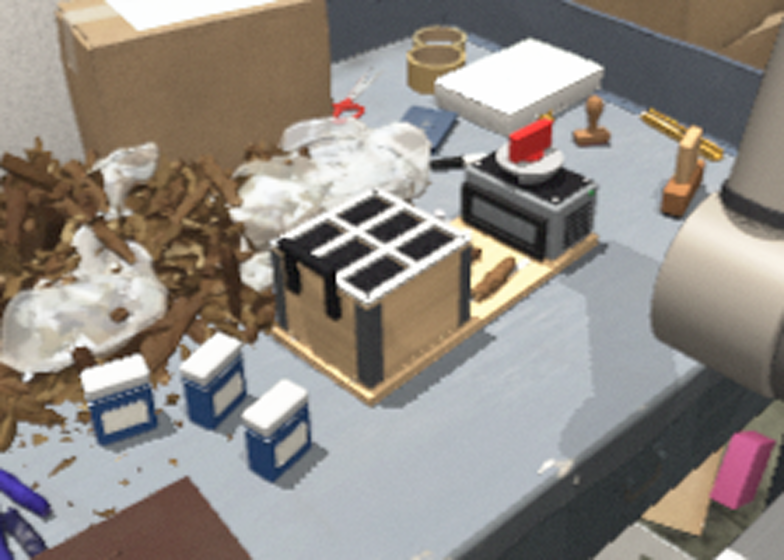

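```bash
cat >> h.py <<'E'
from scipy.optimize import minimize
def box(sx,sy,z0,z1,cx=0,cy=0):
    return np.array([[cx+a*sx/2,cy+b*sy/2,z] for a in(-1,1) for b in(-1,1) for z in(z0,z1)])
def rend(c,boxes,p):
    S=4; m=np.zeros((384*S,512*S),np.uint8); cs,sn=np.cos(p[2]),np.sin(p[2])
    for b in boxes:
        P=np.c_[b[:,0]*cs-b[:,1]*sn+p[0],b[:,0]*sn+b[:,1]*cs+p[1],b[:,2]]
        q=(proj(c,P)+.5)*S-.5
        cv2.fillConvexPoly(m,cv2.convexHull(np.round(q*16).astype(np.int32)),1,shift=4)
    return cv2.resize(m.astype(np.float32),(512,384),interpolation=cv2.INTER_AREA)
def fit(views,boxes,p0,d=(.01,.01,.15)):
    def f(p):
        s=0
        for c,m in views:
            k=rend(c,boxes,p); s+=1-np.minimum(k,m).sum()/np.maximum(k,m).sum()
        return s/len(views)
    sim=[np.array(p0)]+[np.array(p0)+np.eye(3)[i]*d[i] for i in range(3)]
    o=minimize(f,p0,method="Nelder-Mead",options=dict(initial_simplex=sim,xatol=2e-4,fatol=1e-4,maxiter=200))
    return o.x,o.fun
TIN=[box(.03,.056,0,.072)]
SCR=[box(.03,.1,0,.038),box(.018,.056,.038,.096)]
CRATE=[box(.14,.144,.014,.124),box(.074,.012,.138,.152,0,.084)]
def masks(c,t,z,thr=.3):
    return [(o["p"],o["pixels"].astype(np.float32)) for o in r.trace(c,t) if o["p"]>thr]
def near(c,ms,boxes,p0):
    k=rend(c,boxes,p0); b=[np.minimum(k,m).sum()/np.maximum(k,m).sum() for _,m in ms]
    return (ms[int(np.argmax(b))][1],max(b)) if b else (None,0)
def locate(cams,t,boxes,p0s):
    M=[masks(c,t,0) for c in cams]
    for p0 in p0s:
        mm=[near(c,m,boxes,p0) for c,m in zip(cams,M)]
        for sel in ([0],[1],[0,1])[:(3 if len(cams)>1 else 1)]:
            v=[(cams[i],mm[i][0]) for i in sel if mm[i][1]>.25]
            if v:
                best=min((fit(v,boxes,(p0[0],p0[1],y)) for y in ([p0[2]] if boxes is not TIN else [p0[2],p0[2]+.4,p0[2]-.4])),key=lambda o:o[1])
                print(t,sel,np.round(best[0],4),"1-iou",round(best[1],3))
E
python3 - <<'E'
from h import *
a,b=r.camera("top"),r.camera("scene")
locate([a,b],"tin_1",TIN,[(.603,.36,1.9-3.14+3.14),(.562,.28,1.2+0),(.487,.266,1.3)][:0]+[(.607,.358,1.4-.0-3.14/2+0),(.562,.278,0.3),(.480,.266,.2)])
locate([a,b],"scraper",SCR,[(.494,-.358,.3)])
locate([a,b],"crate",CRATE,[(.555,.102,.08)])
# cover by colour? dock by colour: unit etc.
for c in(a,b):
    for t in ("dock","cam"):
        for o in r.trace(c,t)[:2]: print(t,round(o["p"],2),o["box"],o["pixels"].sum())
    for o in r.trace(c,"stick_1"): 
        v,u=np.nonzero(o["pixels"]); print("stick",round(o["p"],2),o["box"],back(c,(u.mean(),v.mean()),.023).round(3),back(c,(u.min(),v.mean()),.023).round(3)[1],back(c,(u.max(),v.mean()),.023).round(3)[1],"x",back(c,(u.mean(),v.max()),.023)[0].round(3),back(c,(u.mean(),v.min()),.023)[0].round(3))
E
```

```text
tin_1 [0] [ 0.6052  0.3635 -0.3039] 1-iou 0.11
tin_1 [1] [ 0.6086  0.358  -0.3369] 1-iou 0.141
tin_1 [0, 1] [ 0.6045  0.3615 -0.3032] 1-iou 0.139
tin_1 [0] [0.568  0.2854 0.3237] 1-iou 0.075
tin_1 [1] [0.5711 0.2799 0.4692] 1-iou 0.056
tin_1 [0, 1] [0.5683 0.2837 0.3426] 1-iou 0.111
tin_1 [0] [0.4753 0.2767 0.1914] 1-iou 0.12
tin_1 [1] [0.4771 0.2712 0.3428] 1-iou 0.091
tin_1 [0, 1] [0.4755 0.2751 0.2004] 1-iou 0.133
scraper [0] [ 0.4978 -0.3615  0.3393] 1-iou 0.149
scraper [1] [ 0.4989 -0.3669  0.3857] 1-iou 0.091
scraper [0, 1] [ 0.4977 -0.3636  0.3625] 1-iou 0.141
crate [0] [0.5531 0.1041 0.0822] 1-iou 0.056
crate [1] [0.5544 0.0991 0.0888] 1-iou 0.021
crate [0, 1] [0.5529 0.1027 0.0865] 1-iou 0.053
dock 0.84 [178.3, 172.6, 329.0, 234.5] 7090
cam 0.69 [295.3, 180.4, 320.9, 209.2] 641
stick 0.66 [257.0, 212.0, 285.1, 223.0] [ 0.519 -0.04   0.023] -0.003 -0.083 x 0.502 0.536
dock 0.97 [199.0, 173.1, 310.5, 276.3] 6348
dock 0.59 [192.8, 198.5, 268.1, 268.5] 3722
cam 0.85 [274.5, 173.8, 299.5, 197.4] 403
stick 0.39 [195.9, 198.7, 269.3, 271.3] [0.599 0.065 0.023] 0.148 -0.017 x 0.472 0.752
```

Run:
```python
from h import *
a,b=r.camera("top"),r.camera("scene")
for z in(0,.03,.06,.1): print(z,"bag tip top",back(a,(90+440/2.35,130+60/2.35),z).round(3),"scene",back(b,(100+430/2.8,130+165/2.8),z).round(3),"bag low edge top",back(a,(90+400/2.35,130+103/2.35),z).round(3))
print(back(b,(100+430/2.8,130+185/2.8),0).round(3))
i=a["image"][120:235,230:345];j=b["image"][150:240,190:320]
cv2.imwrite("pics/z1.png",np.hstack([cv2.resize(i,(400,400),interpolation=3),cv2.resize(j,(400,277),interpolation=3) if 0 else cv2.copyMakeBorder(cv2.resize(j,(400,277),interpolation=3),0,123,0,0,0)]))
```

```text
0 bag tip top [ 0.702 -0.066  0.   ] scene [ 0.777 -0.184  0.   ] bag low edge top [ 0.648 -0.015  0.   ]
0.03 bag tip top [ 0.697 -0.065  0.03 ] scene [ 0.74 -0.15  0.03] bag low edge top [ 0.644 -0.016  0.03 ]
0.06 bag tip top [ 0.692 -0.064  0.06 ] scene [ 0.702 -0.116  0.06 ] bag low edge top [ 0.64  -0.016  0.06 ]
0.1 bag tip top [ 0.685 -0.063  0.1  ] scene [ 0.652 -0.07   0.1  ] bag low edge top [ 0.635 -0.016  0.1  ]
[ 0.739 -0.149  0.   ]
```

View pics/z1.png

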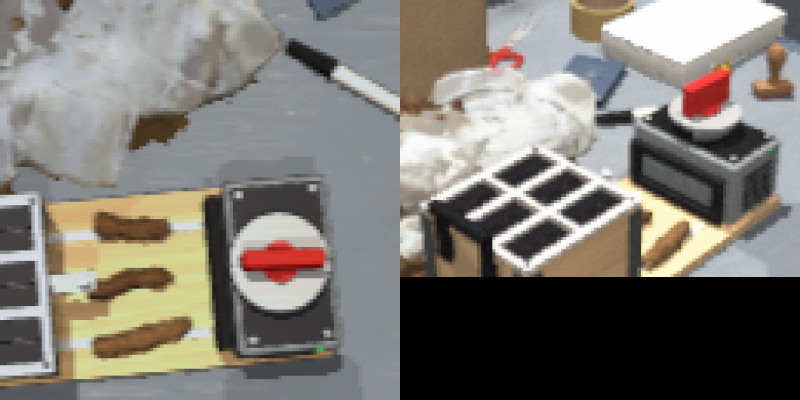

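```bash
cat >> h.py <<'E'
def st():
    o=r.observe(); from scipy.spatial.transform import Rotation as R
    M=R.from_euler("xyz",o["orientation"]).as_matrix(); yc=np.degrees(np.arctan2(M[1,1],M[0,1]))
    print("t",round(o["clock"],2),"pos",np.round(np.array(o["ee_pos"])*1e3,1),"ydir",round(yc,2),"tilt",np.round(M[:,2],3),"F",np.round(o["ft_force"],1),"T",np.round(o["ft_torque"],2),"gap",round(o["finger_gap"]*1e3,1),"g",round(o["gripper_force"],1),"q6",round(o["q"][5],2))
E
python3 -c "from h import *;st()"
```

```text
t 1.8 pos [ 118.6 -511.4  245.7] ydir -76.95 tilt [ 0. -0. -1.] F [-0.3 -0.3  0. ] T [-0.01  0.08  0.03] gap 91.8 g 0.0 q6 -0.15
```

Emit:
drive_tool --pt "40 15 0 0 1" --pt "40 15 0 0 1" --pt "40 15 0 0 1" --pt "40 15 0 0 1" --pt "40 15 0 0 1" --pt "40 15 -20 0 1" --pt "40 15 -20 0 1" --pt "40 15 -20 0 1"

```text
clock: 2.47
ee_pos: [0.4215, -0.3976, 0.1925]
orientation: [3.14, -0.0, 0.228]
ft_force: [0.6, -1.7, 0.1]
finger_gap: 0.0918
gripper_force: 0.0
```

Emit:
drive_tool --pt "10 5 0 7 1" --pt "10 5 0 7 1" --pt "10 5 0 7 1" --pt "10 5 0 7 1" --pt "10 5 0 7 1" --pt "10 5 0 7 1" --pt "10 3 0 7 1" --pt "0 0 0 7 1"

```text
clock: 3.13
ee_pos: [0.4912, -0.3647, 0.1926]
orientation: [3.141, -0.0, 1.213]
ft_force: [-0.6, 1.1, 0.1]
finger_gap: 0.092
gripper_force: 0.0
```

Emit:
drive_tool --pt "0 0 0 7 1" --pt "0 0 0 7 1" --pt "0 0 0 7 1" --pt "0 0 0 7 1" --pt "0 0 0 7 1" --pt "0 0 0 6.6 1" --pt "0 0 0 0 1" --pt "0 0 0 0 1"

```text
clock: 3.8
ee_pos: [0.4897, -0.3656, 0.1926]
orientation: [3.142, -0.0, 1.928]
ft_force: [-0.1, -0.1, 0.2]
finger_gap: 0.0921
gripper_force: 0.0
```

Run:
```python
from h import *
st();a,b=r.camera("top"),r.camera("scene")
for c,n in((a,"top"),(b,"scene")):
    print(proj(c,[r.observe()["ee_pos"],[.498,-.364,.096]]).round(1))
j=b["image"][130:240,300:420];i=a["image"][180:270,330:430]
cv2.imwrite("pics/z2.png",np.hstack([cv2.resize(i,(400,360),interpolation=3),cv2.resize(j,(393,360),interpolation=3)]))
```

```text
t 3.8 pos [ 489.7 -365.6  192.6] ydir 20.45 tilt [-0.  0. -1.] F [-0.1 -0.1  0.2] T [-0.03 -0.14 -0.06] gap 92.1 g 0.0 q6 -1.12
[[398.6 224.8]
 [388.3 222.7]]
[[352.1 153.6]
 [345.7 178.3]]
```

View pics/z2.png

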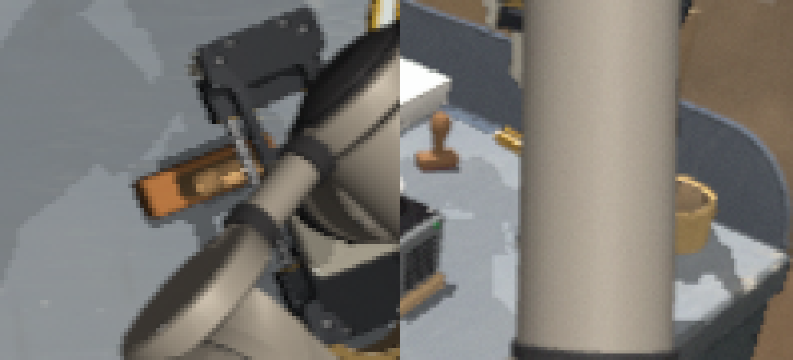

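Emit:
drive_tool --pt "8 4 -20 0 1" --pt "0 0 -30 0 1" --pt "0 0 -30 0 1" --pt "0 0 -25 0 1" --pt "0 0 -17 0 1" --pt "0 0 0 0 1" --pt "0 0 0 0 0" --pt "0 0 0 0 0" --newtons 40

```text
clock: 4.57
ee_pos: [0.4983, -0.3622, 0.0721]
orientation: [3.141, 0.002, 1.93]
ft_force: [-0.6, -0.3, 0.7]
finger_gap: 0.083
gripper_force: 0.0
```

Emit:
drive_tool --pt "0 0 0 0 0" --pt "0 0 0 0 0" --pt "0 0 0 0 0" --pt "0 0 0 0 0" --pt "0 0 0 0 0" --pt "0 0 0 0 0" --pt "0 0 0 0 0" --pt "0 0 0 0 0"

```text
clock: 5.23
ee_pos: [0.4976, -0.3615, 0.0707]
orientation: [3.142, -0.0, 1.931]
ft_force: [-0.4, 1.1, -0.3]
finger_gap: 0.0297
gripper_force: 0.0
```

```bash
python3 -c "from h import *;st()"
```

```text
t 5.23 pos [ 497.6 -361.5   70.7] ydir 20.65 tilt [ 0.  0. -1.] F [-0.4  1.1 -0.3] T [-0.02 -0.16 -0.06] gap 29.7 g 0.0 q6 -1.11
```

Emit:
drive_tool --pt "0 0 0 0 0" --pt "0 0 0 0 0" --pt "0 0 0 0 0" --pt "0 0 0 0 0" --pt "0 0 20 0 0" --pt "0 0 30 0 0" --pt "0 0 30 0 0" --pt "0 0 30 0 0"

```text
clock: 5.9
ee_pos: [0.4973, -0.3613, 0.1815]
orientation: [-3.141, -0.001, 1.931]
ft_force: [0.4, -0.1, -1.0]
finger_gap: 0.018
gripper_force: 40.0
```

Run:
```python
from h import *
st();a,b=r.camera("top"),r.camera("scene")
locate([a,b],"scraper",[x+[0,0,.11] for x in SCR],[(.498,-.362,.36)])
```

```text
t 5.9 pos [ 497.3 -361.3  181.5] ydir 20.65 tilt [-0.001  0.001 -1.   ] F [ 0.4 -0.1 -1. ] T [-0.01 -0.18 -0.03] gap 18.0 g 40.0 q6 -1.11
scraper [0] [ 0.4979 -0.3578  0.3744] 1-iou 0.673
scraper [0, 1] [ 0.4979 -0.3578  0.3744] 1-iou 0.673
```

Emit:
drive_tool --pt "0 0 40 0 0" --pt "0 0 40 0 0" --pt "15 32 0 -3 0" --pt "15 32 0 -3 0" --pt "15 32 0 -3 0" --pt "15 32 0 -3 0" --pt "15 32 0 -3.7 0" --pt "15 32 0 0 0"

```text
clock: 6.77
ee_pos: [0.5874, -0.1677, 0.2583]
orientation: [-3.138, -0.002, 1.654]
ft_force: [1.0, -1.0, -1.6]
finger_gap: 0.0177
gripper_force: 40.0
```

Emit:
drive_tool --pt "14 32 0 0 0" --pt "14 32 0 0 0" --pt "14 32 0 0 0" --pt "14 33 0 0 0" --pt "0 0 -40 0 0" --pt "0 0 -40 0 0" --pt "0 0 0 0 0" --pt "0 0 0 0 0"

```text
clock: 7.43
ee_pos: [0.6417, -0.0402, 0.1772]
orientation: [-3.133, -0.002, 1.657]
ft_force: [0.4, -0.4, -0.5]
finger_gap: 0.0179
gripper_force: 40.0
```

Run:
```python
from h import *
st();a,b=r.camera("top"),r.camera("scene");save(a,"top3")
i=a["image"][130:230,200:330];j=b["image"][130:260,190:330]
cv2.imwrite("pics/z3.png",np.hstack([cv2.resize(i,(400,308),interpolation=3),cv2.resize(j,(332,308),interpolation=3)]))
```

```text
t 7.43 pos [641.7 -40.2 177.2] ydir 4.95 tilt [-0.008  0.002 -1.   ] F [ 0.4 -0.4 -0.5] T [-0.05 -0.16  0.01] gap 17.9 g 40.0 q6 -0.27
```

View pics/z3.png

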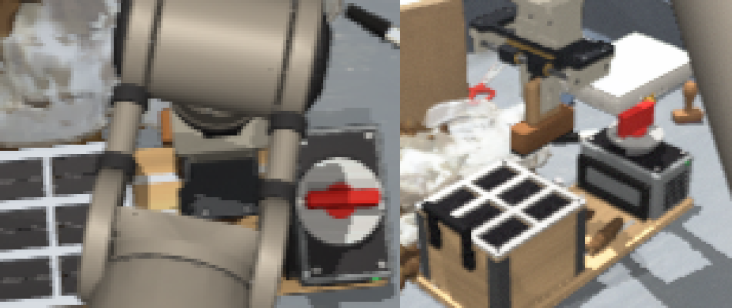

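Emit:
drive_tool --pt "4 0 -20 0 0" --pt "0 0 -15 0 0" --pt "0 0 -15 0 0" --pt "0 0 -10 0 0" --pt "0 0 -10 0 0" --pt "0 0 0 0 0"

```text
clock: 8.03
ee_pos: [0.6474, -0.0409, 0.1101]
orientation: [-3.141, -0.0, 1.657]
ft_force: [-0.9, 0.1, -2.5]
finger_gap: 0.0178
gripper_force: 40.0
```

Emit:
drive_tool --pt "0 0 -7 0 0" --pt "0 0 -6 0 0" --pt "0 0 -4 0 0" --pt "0 0 -3 0 0" --pt "0 0 0 0 0" --pt "0 0 0 0 0"

```text
clock: 8.53
ee_pos: [0.6477, -0.0405, 0.0907]
orientation: [3.142, -0.0, 1.657]
ft_force: [1.2, -0.6, -1.2]
finger_gap: 0.0177
gripper_force: 40.0
```

Run:
```python
from h import *
st()
```

```text
t 8.53 pos [647.7 -40.5  90.7] ydir 4.95 tilt [ 0.  0. -1.] F [ 1.2 -0.6 -1.2] T [-0.05 -0.18  0.  ] gap 17.7 g 40.0 q6 -0.27
```

Emit:
drive_tool --pt "0 0 -4 0 0" --pt "0 0 0 0 0" --pt "-10 -0.9 0 0 0" --pt "-10 -0.9 0 0 0" --pt "-10 -0.9 0 0 0" --pt "-10 -0.9 0 0 0" --pt "-10 -0.9 0 0 0" --pt "0 0 0 0 0"

```text
clock: 9.2
ee_pos: [0.5961, -0.0451, 0.0868]
orientation: [-3.14, -0.0, 1.657]
ft_force: [0.2, 0.0, -1.4]
finger_gap: 0.0181
gripper_force: 40.0
```

Run:
```python
from h import *
st();b=r.camera("scene");j=b["image"][150:260,190:330]
cv2.imwrite("pics/z4.png",cv2.resize(j,(560,440),interpolation=3))
```

```text
t 9.2 pos [596.1 -45.1  86.8] ydir 4.94 tilt [-0.002  0.    -1.   ] F [ 0.2  0.  -1.4] T [ 0.01 -0.16  0.02] gap 18.1 g 40.0 q6 -0.29
```

View pics/z4.png

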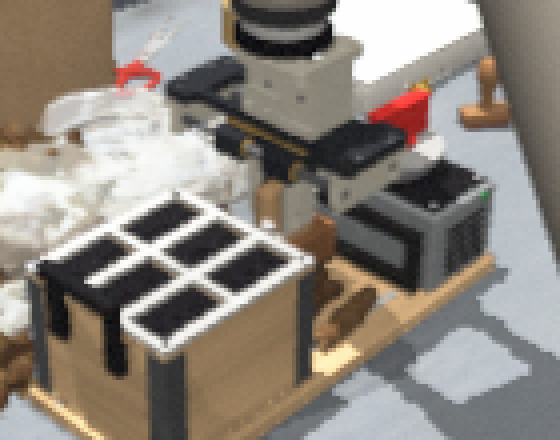

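Emit:
drive_tool --pt "-10 -0.9 0 0 0" --pt "-10 -0.9 0 0 0" --pt "-10 -0.9 0 0 0" --pt "-10 -0.9 0 0 0" --pt "-10 -0.9 0 0 0" --pt "-10 -0.9 0 0 0" --pt "-10 -0.9 0 0 0" --pt "-10 -0.9 0 0 0"

```text
clock: 9.92
ee_pos: [0.5183, -0.0524, 0.087]
orientation: [3.14, 0.0, 1.657]
ft_force: [-0.3, 0.7, -1.3]
finger_gap: 0.018
gripper_force: 40.0
```

Emit:
drive_tool --pt "-10 -0.9 0 0 0" --pt "-10 -0.9 0 0 0" --pt "-10 -0.9 0 0 0" --pt "-10 -0.9 0 0 0" --pt "-10 -0.9 0 0 0" --pt "-10 -0.9 0 0 0" --pt "-5 -0.5 0 0 0" --pt "0 0 0 0 0"

```text
clock: 10.58
ee_pos: [0.4572, -0.0587, 0.0909]
orientation: [3.129, 0.003, 1.656]
ft_force: [1.1, 3.6, 25.1]
finger_gap: 0.0179
gripper_force: 40.0
```

Run:
```python
from h import *
st();b=r.camera("scene");j=b["image"][170:290,200:360];a=r.camera("top");i=a["image"][170:290,200:330]
cv2.imwrite("pics/z5.png",np.hstack([cv2.resize(j,(427,320),interpolation=3),cv2.resize(i,(347,320),interpolation=3)]))
```

```text
t 10.58 pos [457.2 -58.7  90.9] ydir 4.88 tilt [ 0.012 -0.002 -1.   ] F [ 1.1  3.6 25.1] T [ 1.31 -0.43 -0.03] gap 17.9 g 40.0 q6 -0.38
```

View pics/z5.png

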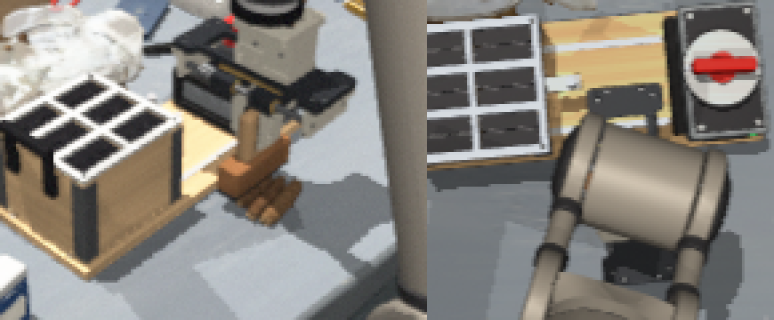

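Emit:
drive_tool --pt "0 0 20 0 0" --pt "0 0 40 0 0" --pt "0 0 40 0 0" --pt "0 -10 30 0 0" --pt "0 -40 30 0 0" --pt "0 -40 0 0 0" --pt "0 -40 0 0 0" --pt "0 -40 0 0 0"

```text
clock: 11.35
ee_pos: [0.4534, -0.2234, 0.2431]
orientation: [3.139, 0.002, 1.658]
ft_force: [1.1, -0.9, -1.7]
finger_gap: 0.0177
gripper_force: 40.0
```

Emit:
drive_tool --pt "0 -40 0 3 0" --pt "0 -40 0 3 0" --pt "0 -30 0 3 0" --pt "0 -30 0 3 0" --pt "0 0 0 3.7 0" --pt "0 0 0 0 0" --pt "0 0 0 0 0"

```text
clock: 11.93
ee_pos: [0.4529, -0.3616, 0.2416]
orientation: [3.141, -0.0, 1.929]
ft_force: [-0.1, 0.6, -1.7]
finger_gap: 0.0175
gripper_force: 40.0
```

Run:
```python
from h import *
st();b=r.camera("scene");j=b["image"][170:290,200:360];a=r.camera("top");i=a["image"][170:290,200:330]
cv2.imwrite("pics/z6.png",np.hstack([cv2.resize(j,(427,320),interpolation=3),cv2.resize(i,(347,320),interpolation=3)]))
for c in(a,b):
    for o in r.trace(c,"stick_1")[:4]: 
        v,u=np.nonzero(o["pixels"]); P=back(c,(u.mean(),v.mean()),.012); print("stick",round(o["p"],2),P.round(3),"dockx",round((P[0]-.5626)*.9963+(P[1]+.0096)*.0859,3),o["pixels"].sum())
```

```text
t 11.93 pos [ 452.9 -361.6  241.6] ydir 20.52 tilt [ 0.     0.001 -1.   ] F [-0.1  0.6 -1.7] T [-0.01 -0.14 -0.05] gap 17.5 g 40.0 q6 -1.16
stick 0.6 [ 0.451 -0.052  0.012] dockx -0.115 129
stick 0.53 [ 0.418 -0.064  0.012] dockx -0.149 172
stick 0.18 [0.56  0.116 0.012] dockx 0.008 3243
stick 0.59 [ 0.414 -0.061  0.012] dockx -0.152 125
stick 0.45 [ 0.452 -0.055  0.012] dockx -0.114 75
```

View pics/z6.png

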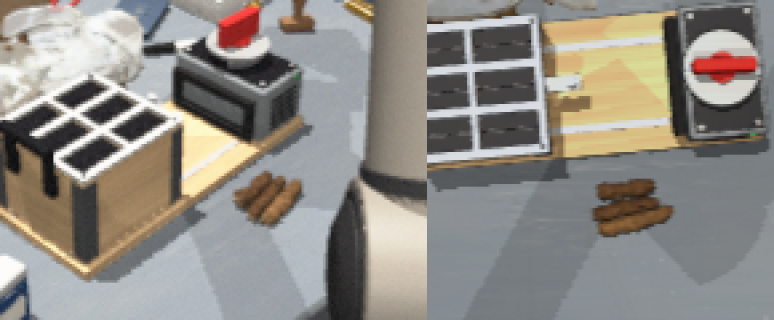

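Emit:
drive_tool --pt "20 0 0 0 0" --pt "25 0 0 0 0" --pt "0 0 -40 0 0" --pt "0 0 -40 0 0" --pt "0 0 -40 0 0" --pt "0 0 -30 0 0" --pt "0 0 0 0 0"

```text
clock: 12.72
ee_pos: [0.4949, -0.3579, 0.0853]
orientation: [-3.136, -0.011, 1.932]
ft_force: [-1.1, 0.4, -1.8]
finger_gap: 0.0181
gripper_force: 40.0
```

Emit:
drive_tool --pt "0 0 -6 0 0" --pt "0 0 -4 0 0" --pt "0 0 -4 0 0" --pt "0 0 -3 0 0" --pt "0 0 -3 0 0" --pt "0 0 -1 0 0" --pt "0 0 0 0 0"

```text
clock: 13.3
ee_pos: [0.4977, -0.3616, 0.071]
orientation: [3.141, 0.0, 1.931]
ft_force: [-0.2, 0.6, -1.7]
finger_gap: 0.0176
gripper_force: 40.0
```

```bash
python3 -c "from h import *;st()"
```

```text
t 13.3 pos [ 497.7 -361.6   71. ] ydir 20.65 tilt [ 0. -0. -1.] F [-0.2  0.6 -1.7] T [ 0.   -0.12 -0.04] gap 17.6 g 40.0 q6 -1.11
```

Emit:
drive_tool --pt "0 0 -1 0 0" --pt "0 0 -1 0 0" --pt "0 0 0 0 0"

```text
clock: 13.55
ee_pos: [0.4978, -0.3616, 0.0706]
orientation: [3.141, 0.001, 1.931]
ft_force: [-3.6, 4.0, 10.5]
finger_gap: 0.0177
gripper_force: 40.0
```

Emit:
drive_tool --pt "0 0 -1 0 0" --pt "0 0 -1 0 0" --pt "0 0 0 0 0"

```text
clock: 13.8
ee_pos: [0.4978, -0.3615, 0.0705]
orientation: [3.141, 0.002, 1.932]
ft_force: [-8.1, 8.2, 23.2]
finger_gap: 0.0175
gripper_force: 40.0
```

Emit:
drive_tool --pt "0 0 3 0 0" --pt "0 0 0 0 0.6" --pt "0 0 0 0 0.6" --pt "0 0 0 0 0.6" --pt "0 0 0 0 0.6" --pt "0 0 0 0 0.6" --pt "0 0 20 0 0.6" --pt "0 0 40 0 0.6" --newtons 25

```text
clock: 14.47
ee_pos: [0.4954, -0.3595, 0.1251]
orientation: [-3.137, -0.01, 1.931]
ft_force: [0.4, -0.9, 1.3]
finger_gap: 0.0542
gripper_force: 0.0
```

Emit:
drive_tool --pt "0 0 40 0 0.7" --pt "-10 30 40 0 0.7" --pt "-15 40 20 0 0.7" --pt "-15 40 0 0 0.7" --pt "-15 40 0 0 0.7" --pt "-15 40 0 0 0.7" --pt "0 0 0 0 0.7"

```text
clock: 15.05
ee_pos: [0.4289, -0.1784, 0.2198]
orientation: [-3.14, -0.005, 1.934]
ft_force: [0.8, -0.4, 0.7]
finger_gap: 0.0644
gripper_force: 0.0
```

```bash
cat > slots.py <<'E'
from h import *
st();a=r.camera("top");b=r.camera("scene");S=4
for c in (a,b):
  try:
    tr=[o for o in r.trace(c,"crate_floor") if o["p"]>.4]
    m=tr[0]["pixels"].astype(np.uint8); g=cv2.cvtColor(c["image"],cv2.COLOR_BGR2GRAY)
    # rectify cover plane z=.124 to 0.5mm grid
    C=np.array([.553,.102]);w=.1
    q=np.array([[C[0]+w,C[1]+w],[C[0]+w,C[1]-w],[C[0]-w,C[1]-w],[C[0]-w,C[1]+w]])
    H=cv2.getPerspectiveTransform(proj(c,np.c_[q,np.full(4,.124)]).astype(np.float32),np.float32([[0,0],[400,0],[400,400],[0,400]]))
    w_=cv2.warpPerspective(g,H,(400,400),flags=cv2.INTER_CUBIC)
    _,t=cv2.threshold(w_,105,255,cv2.THRESH_BINARY_INV)
    n,l,s,_=cv2.connectedComponentsWithStats(t)
    for k in range(1,n):
        if 3000<s[k,4]<14000:
            cn=cv2.findContours((l==k).astype(np.uint8),0,1)[0][0]; (u,v),d,an=cv2.minAreaRect(cn)
            print("slot",np.round([C[0]+w-v/2000,C[1]+w-u/2000],4),np.round(np.array(d)/2,1),round(an,1))
    cv2.imwrite(f"pics/rect{'ab'[c is b]}.png",w_)
  except Exception as e: print(e)
locate([a,b],"crate",CRATE,[(.553,.102,.085)])
locate([a,b],"tin_1",TIN,[(.605,.36,-.3),(.568,.283,.34),(.4755,.274,.25)])
locate([a,b],"scraper",SCR,[(.498,-.362,.36)])
E
python3 slots.py
```

```text
t 15.05 pos [ 428.9 -178.4  219.8] ydir 20.83 tilt [-0.003  0.004 -1.   ] F [ 0.8 -0.4  0.7] T [ 0.03 -0.16  0.05] gap 64.4 g 0.0 q6 -0.92
slot [0.6292 0.1522] [47.5 99.5] 90.0
slot [0.5992 0.0727] [33.9 59.7] 85.2
slot [0.5935 0.1403] [33.9 60.2] 85.2
slot [0.5472 0.1865] [77.2 22.4] 85.4
slot [0.5559 0.0689] [34.  59.5] 84.9
slot [0.5502 0.1366] [33.9 59.9] 84.8
slot [0.5126 0.0654] [33.8 60.1] 84.9
slot [0.5067 0.133 ] [33.9 59.6] 85.6
slot [0.5995 0.069 ] [28.5 53.7] 84.6
slot [0.5561 0.065 ] [28.8 55.3] 85.2
slot [0.5127 0.0618] [29.8 54.9] 85.5
slot [0.5069 0.1297] [30.1 55.1] 84.7
crate [0] [0.5526 0.1042 0.081 ] 1-iou 0.065
crate [1] [0.5539 0.0986 0.0874] 1-iou 0.026
crate [0, 1] [0.5524 0.1025 0.0757] 1-iou 0.059
tin_1 [0] [ 0.6034  0.3617 -0.3191] 1-iou 0.147
tin_1 [1] [ 0.6055  0.3592 -0.3205] 1-iou 0.081
tin_1 [0, 1] [ 0.6034  0.3601 -0.3105] 1-iou 0.125
tin_1 [0] [0.5682 0.2852 0.3128] 1-iou 0.082
tin_1 [1] [0.5708 0.2792 0.4518] 1-iou 0.129
tin_1 [0, 1] [0.5686 0.2834 0.3331] 1-iou 0.136
tin_1 [0] [0.4758 0.2765 0.1813] 1-iou 0.104
tin_1 [1] [0.4768 0.2713 0.3463] 1-iou 0.065
tin_1 [0, 1] [0.4758 0.2743 0.2084] 1-iou 0.109
scraper [0] [ 0.5011 -0.362   0.3493] 1-iou 0.178
scraper [1] [ 0.5074 -0.3557  0.5646] 1-iou 0.576
scraper [0, 1] [ 0.5008 -0.3621  0.4252] 1-iou 0.416
```

```bash
cat > lids.py <<'E'
from h import *
def lids(c,name=""):
    C=np.array([.54,.32]);w=.15
    q=np.array([[C[0]+w,C[1]+w],[C[0]+w,C[1]-w],[C[0]-w,C[1]-w],[C[0]-w,C[1]+w]])
    H=cv2.getPerspectiveTransform(proj(c,np.c_[q,np.full(4,.072)]).astype(np.float32),np.float32([[0,0],[600,0],[600,600],[0,600]]))
    im=cv2.warpPerspective(c["image"],H,(600,600),flags=cv2.INTER_CUBIC)
    g=im.min(2); t=((g>(g.max() if 0 else 185))*255).astype(np.uint8)
    n,l,s,_=cv2.connectedComponentsWithStats(t)
    for k in range(1,n):
        if 4500<s[k,4]<14000:
            cn=cv2.findContours((l==k).astype(np.uint8),0,1)[0][0]; (u,v),d,an=cv2.minAreaRect(cn)
            # tin y axis = long side
            bx=cv2.boxPoints(((u,v),d,an)); e=max((bx[1]-bx[0],bx[2]-bx[1]),key=np.linalg.norm)
            wy=np.array([-e[1],-e[0]]); yaw=np.degrees(np.arctan2(-wy[0],wy[1])); yaw=(yaw+90)%180-90
            print("lid",np.round([C[0]+w-v/2000,C[1]+w-u/2000],4),np.round(np.array(d)/2,1),"yaw",round(yaw,1))
    cv2.imwrite(f"pics/lid{name}.png",im)
if __name__=="__main__":
    st();a=r.camera("top");b=r.camera("scene");lids(a,"a");print();lids(b,"b")
    for z in(0,.02,.04,.08): print(z,back(a,(128.3,236.4),z).round(3),back(b,(100+190/2.8,130+480/2.8),z).round(3))
    T=np.vstack([cv2.imread("pics/lida.png"),cv2.imread("pics/lidb.png")]);cv2.imwrite("pics/lids.png",cv2.resize(np.hstack([T[:600],T[600:]]),(800,400)))
E
python3 lids.py
```

```text
t 15.55 pos [ 432.5 -185.3  219.8] ydir 20.6 tilt [-0.  0. -1.] F [0.3 0.6 0.5] T [-0.04 -0.1  -0.01] gap 64.1 g 0.0 q6 -0.93
lid [0.6045 0.362 ] [52.8 27.3] yaw -14.6
lid [0.5682 0.2841] [27.4 53.6] yaw 19.4
lid [0.4755 0.2757] [27.6 53.9] yaw 13.7

lid [0.665  0.3482] [ 50.  158.5] yaw 0.0
lid [0.603  0.3589] [56.  32.7] yaw -15.3
lid [0.5691 0.3062] [ 52.1 103.5] yaw 19.8
lid [0.4213 0.2345] [102.   61.5] yaw 0.0
0 [0.466 0.372 0.   ] [ 0.508  0.345 -0.   ]
0.02 [0.466 0.366 0.02 ] [0.491 0.352 0.02 ]
0.04 [0.466 0.361 0.04 ] [0.474 0.36  0.04 ]
0.08 [0.465 0.35  0.08 ] [0.439 0.375 0.08 ]
```

View pics/lids.png

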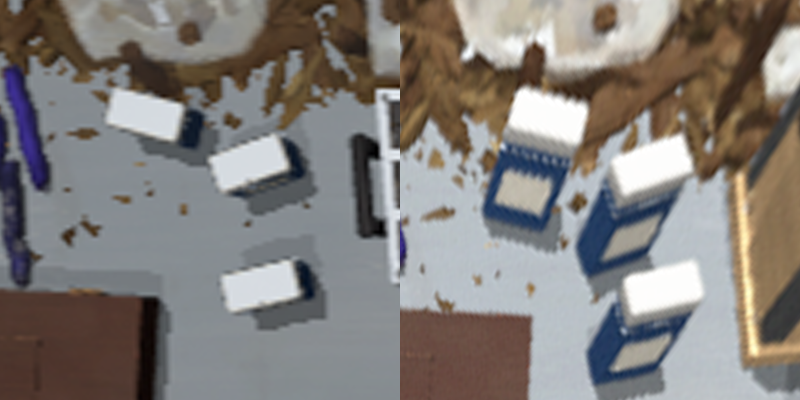

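Emit:
drive_tool --pt "0 38 0 0 0.65" --pt "0 39 0 0 0.65" --pt "0 39 0 0 0.65" --pt "0 39 0 0 0.65" --pt "0 39 0 0 0.65" --pt "6 39 0 0 0.65" --pt "6 39 0 -3 0.65" --pt "6 39 0 -3.9 0.65"

```text
clock: 16.32
ee_pos: [0.4503, 0.1283, 0.2203]
orientation: [3.141, 0.0, 1.808]
ft_force: [1.0, -1.1, -0.5]
finger_gap: 0.0598
gripper_force: 0.0
```

Emit:
drive_tool --pt "6 38 0 0 0.65" --pt "6 38 0 0 0.65" --pt "6 38 0 0 0.65" --pt "7 36 -30 0 0.65" --pt "0 0 -40 0 0.65" --pt "0 0 -20 0 0.65" --pt "0 0 0 0 0.65" --pt "0 0 0 0 0.65"

```text
clock: 16.98
ee_pos: [0.4742, 0.2719, 0.1331]
orientation: [-3.139, 0.0, 1.811]
ft_force: [1.3, -0.2, 0.8]
finger_gap: 0.0595
gripper_force: 0.0
```

Run:
```python
from h import *
st();b=r.camera("scene");locate([b],"tin_1",TIN,[(.477,.271,.3)])
```

```text
t 16.98 pos [474.2 271.9 133.1] ydir 13.75 tilt [-0.002 -0.001 -1.   ] F [ 1.3 -0.2  0.8] T [-0.   -0.15 -0.  ] gap 59.5 g 0.0 q6 0.14
tin_1 [0] [0.477  0.2709 0.4143] 1-iou 0.107
```

Emit:
drive_tool --pt "0 0 -20 0 0.65" --pt "0 0 -10 0 0.65" --pt "0 0 0 0 0.65" --pt "0 0 0 0 0.65"

```text
clock: 17.42
ee_pos: [0.4748, 0.2719, 0.1044]
orientation: [3.141, -0.0, 1.81]
ft_force: [0.3, -0.2, 0.3]
finger_gap: 0.0598
gripper_force: 0.0
```

Emit:
drive_tool --pt "0.7 3.8 0 0 0.65" --pt "0 0 -20 0 0.65" --pt "0 0 -19 0 0.65" --pt "0 0 0 0 0" --pt "0 0 0 0 0" --pt "0 0 0 0 0" --pt "0 0 0 0 0" --pt "0 0 0 0 0" --newtons 25

```text
clock: 18.08
ee_pos: [0.4758, 0.2761, 0.0659]
orientation: [3.14, -0.0, 1.811]
ft_force: [-2.1, -0.7, 0.5]
finger_gap: 0.0315
gripper_force: 0.4
```

Emit:
drive_tool --pt "0 0 0 0 0" --pt "0 0 0 0 0" --pt "0 0 40 0 0" --pt "0 0 40 0 0" --pt "0 0 40 0 0" --pt "0 0 20 0 0" --pt "0 0 0 0 0" --pt "0 0 0 0 0"

```text
clock: 18.75
ee_pos: [0.4754, 0.2759, 0.2054]
orientation: [3.139, -0.0, 1.811]
ft_force: [-0.7, -0.6, -2.3]
finger_gap: 0.0301
gripper_force: 24.9
```

Run:
```python
from h import *
st();b=r.camera("scene");a=r.camera("top");z=r.observe()["ee_pos"][2]-.065
locate([b,a],"tin_1",[box(.03,.056,z,z+.072)],[(.4755,.274,.24)])
```

```text
t 18.75 pos [475.4 275.9 205.4] ydir 13.75 tilt [ 0.002  0.001 -1.   ] F [-0.7 -0.6 -2.3] T [-0.02 -0.11  0.01] gap 30.1 g 24.9 q6 0.15
tin_1 [0] [0.481  0.2703 0.3436] 1-iou 0.287
tin_1 [1] [ 0.4821  0.267  -0.0711] 1-iou 0.71
tin_1 [0, 1] [0.4797 0.2702 0.1622] 1-iou 0.518
```

Emit:
drive_tool --pt "0 0 35 0 0" --pt "8 -36 0 -4 0" --pt "8 -36 0 -4.85 0" --pt "8 -36 0 0 0" --pt "7.3 -34.9 0 0 0" --pt "0 0 0 0 0" --pt "0 0 -30 0 0" --pt "0 0 0 0 0"

```text
clock: 19.62
ee_pos: [0.5039, 0.1321, 0.2047]
orientation: [-3.132, 0.0, 1.655]
ft_force: [-2.7, 0.5, -2.9]
finger_gap: 0.0297
gripper_force: 25.0
```

Run:
```python
from h import *
st();b=r.camera("scene");a=r.camera("top")
i=a["image"][160:250,170:260];j=b["image"][130:260,160:290]
cv2.imwrite("pics/z7.png",np.hstack([cv2.resize(i,(400,400),interpolation=3),cv2.resize(j,(400,400),interpolation=3)]))
```

```text
t 19.62 pos [503.9 132.1 204.7] ydir 4.8 tilt [-0.009 -0.001 -1.   ] F [-2.7  0.5 -2.9] T [-0.12  0.01 -0.05] gap 29.7 g 25.0 q6 0.03
```

View pics/z7.png

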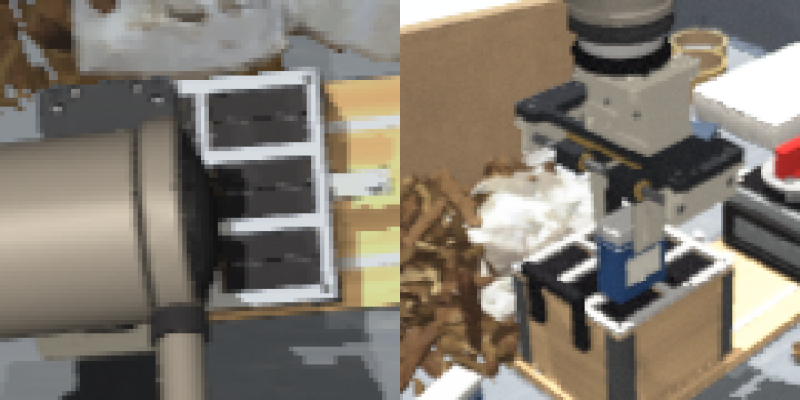

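Tin hovers over the near +y cell (scene crop 630,290). Settle, then descend in steps watching force.

Emit:
drive_tool --pt "0 0 -5 0 0" --pt "0 0 0 0 0" --pt "0 0 0 0 0"

```text
clock: 19.97
ee_pos: [0.5066, 0.1335, 0.2051]
orientation: [3.141, -0.0, 1.657]
ft_force: [0.2, 0.1, -1.6]
finger_gap: 0.0295
gripper_force: 25.0
```

Emit:
drive_tool --pt "0 -0.5 -8 0 0" --pt "0 0 -8 0 0" --pt "0 0 -4 0 0" --pt "0 0 -4 0 0" --pt "0 0 0 0 0"

```text
clock: 20.38
ee_pos: [0.5061, 0.1324, 0.1798]
orientation: [-3.14, 0.0, 1.656]
ft_force: [-0.1, 1.1, -1.6]
finger_gap: 0.0299
gripper_force: 25.0
```

Emit:
drive_tool --pt "0 0 -4 0 0" --pt "0 0 -4 0 0" --pt "0 0 -4 0 0" --pt "0 0 0 0 0"

```text
clock: 20.72
ee_pos: [0.506, 0.1324, 0.1677]
orientation: [-3.14, 0.0, 1.656]
ft_force: [-0.3, -0.6, -2.8]
finger_gap: 0.03
gripper_force: 25.0
```

Emit:
drive_tool --pt "0 0 -4 0 0" --pt "0 0 -4 0 0" --pt "0 0 -2 0 0" --pt "0 0 0 0 0"

```text
clock: 21.05
ee_pos: [0.5061, 0.1324, 0.1581]
orientation: [-3.141, 0.0, 1.656]
ft_force: [-0.4, -0.4, -1.7]
finger_gap: 0.0295
gripper_force: 25.0
```

Emit:
drive_tool --pt "0 0 -2 0 0" --pt "0 0 -2 0 0" --pt "0 0 -2 0 0" --pt "0 0 0 0 0"

```text
clock: 21.38
ee_pos: [0.5078, 0.1331, 0.1565]
orientation: [3.136, -0.001, 1.657]
ft_force: [-5.6, 1.6, 24.3]
finger_gap: 0.0299
gripper_force: 25.1
```

Emit:
drive_tool --pt "0 0 6 0 0" --pt "0 0 20 0 0" --pt "0 0 24 0 0" --pt "20 2 0 0 0" --pt "23.5 1.7 0 0 0" --pt "0 0 0 0 0" --pt "0 0 0 0 0"

```text
clock: 21.97
ee_pos: [0.5503, 0.1361, 0.2022]
orientation: [-3.141, 0.0, 1.656]
ft_force: [-0.5, -0.4, -2.2]
finger_gap: 0.0298
gripper_force: 25.0
```

```bash
python3 -c "from h import *;st()"
```

```text
t 21.97 pos [550.3 136.1 202.2] ydir 4.89 tilt [-0.001 -0.    -1.   ] F [-0.5 -0.4 -2.2] T [-0.03 -0.09 -0.03] gap 29.8 g 25.0 q6 0.02
```

Emit:
drive_tool --pt "-0.3 0 -8 0 0" --pt "0 0 -8 0 0" --pt "0 0 -6 0 0" --pt "0 0 -4 0 0" --pt "0 0 0 0 0"

```text
clock: 22.38
ee_pos: [0.5487, 0.1361, 0.1753]
orientation: [-3.139, 0.0, 1.656]
ft_force: [0.3, 0.1, -1.5]
finger_gap: 0.0298
gripper_force: 25.0
```

Emit:
drive_tool --pt "0 0 -6 0 0" --pt "0 0 -6 0 0" --pt "0 0 -5 0 0" --pt "0 0 -2 0 0" --pt "0 0 0 0 0"

```text
clock: 22.8
ee_pos: [0.5493, 0.1361, 0.1568]
orientation: [-3.14, 0.0, 1.656]
ft_force: [-0.3, -0.3, -2.4]
finger_gap: 0.03
gripper_force: 25.0
```

Emit:
drive_tool --pt "0 0 -2 0 0" --pt "0 0 -2 0 0" --pt "0 0 -2 0 0" --pt "0 0 0 0 0"

```text
clock: 23.13
ee_pos: [0.5496, 0.1362, 0.1514]
orientation: [-3.141, 0.0, 1.656]
ft_force: [-0.3, -0.7, -2.3]
finger_gap: 0.0298
gripper_force: 25.0
```

Emit:
drive_tool --pt "0 0 -3 0 0" --pt "0 0 -2 0 0" --pt "0 0 0 0 0" --pt "0 0 0 0 0"

```text
clock: 23.47
ee_pos: [0.5496, 0.1361, 0.1465]
orientation: [-3.141, 0.0, 1.656]
ft_force: [0.1, 0.0, -1.9]
finger_gap: 0.0298
gripper_force: 25.0
```

Emit:
drive_tool --pt "0 0 0 0 0.6" --pt "0 0 0 0 0.6" --pt "0 0 0 0 0.6" --pt "0 0 0 0 0.6" --pt "0 0 0 0 0.6" --pt "0 0 30 0 0.6" --pt "0 0 40 0 0.6" --pt "0 0 35 0 0.6"

```text
clock: 24.13
ee_pos: [0.5494, 0.1361, 0.2531]
orientation: [-3.141, 0.0, 1.656]
ft_force: [1.1, -0.1, 1.7]
finger_gap: 0.0548
gripper_force: 0.0
```

Emit:
drive_tool --pt "-20 -40 0 0 0.6" --pt "-20 -40 0 0 0.6" --pt "-20 -40 0 0 0.6" --pt "-20 -40 0 0 0.6" --pt "0 -40 0 0 0.6" --pt "0 0 0 0 0.6"

```text
clock: 24.63
ee_pos: [0.4746, -0.0587, 0.2522]
orientation: [3.141, 0.003, 1.651]
ft_force: [0.8, -0.9, -0.1]
finger_gap: 0.0546
gripper_force: 0.0
```

```bash
python3 - <<'E'
from lids import *
st();b=r.camera("scene");a=r.camera("top");lids(a,"a2")
i=a["image"][165:250,120:260];j=b["image"][180:310,130:290]
cv2.imwrite("pics/z8.png",np.hstack([cv2.resize(i,(400,243),interpolation=3),cv2.resize(j,(299,243),interpolation=3)]))
E
python3 slots.py | grep -E "slot|crate"
```

```text
t 24.63 pos [474.6 -58.7 252.2] ydir 4.59 tilt [ 0.001 -0.003 -1.   ] F [ 0.8 -0.9 -0.1] T [-0.02 -0.14 -0.03] gap 54.6 g 0.0 q6 -0.36
lid [0.6257 0.3421] [52.8 27.2] yaw -11.7
lid [0.5682 0.2841] [27.4 53.2] yaw 19.5
slot [0.6292 0.1522] [47.5 99.5] 90.0
slot [0.5992 0.0727] [33.9 59.7] 85.2
slot [0.5935 0.1403] [33.9 60.2] 85.2
slot [0.5473 0.1865] [77.3 22.4] 85.4
slot [0.5559 0.0689] [33.9 59.8] 84.9
slot [0.5502 0.1366] [33.9 59.9] 84.9
slot [0.5068 0.133 ] [33.9 59.6] 85.5
slot [0.5995 0.0691] [28.5 53.6] 84.6
slot [0.556  0.0652] [28.6 54.7] 85.5
slot [0.5125 0.0618] [29.2 54.5] 85.1
slot [0.5071 0.1298] [30.  55.3] 84.1
crate [0] [0.5529 0.1045 0.0861] 1-iou 0.074
crate [1] [0.5562 0.0994 0.0941] 1-iou 0.026
crate [0, 1] [0.5535 0.1033 0.0831] 1-iou 0.063
```

View pics/z8.png

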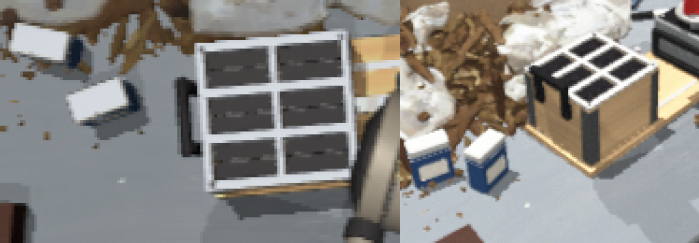

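Emit:
drive_tool --pt "10 38 0 7 0.88" --pt "10 38 0 7 0.88" --pt "10 38 0 7 0.88" --pt "10 38 0 7 0.88" --pt "10 38 0 7 0.88" --pt "15 38 0 7 0.88" --pt "15 38 0 7 0.88" --pt "15 38 0 7 0.88"

```text
clock: 25.9
ee_pos: [0.5703, 0.2535, 0.2517]
orientation: [3.141, 0.0, 2.64]
ft_force: [1.3, -0.0, -0.4]
finger_gap: 0.0807
gripper_force: 0.0
```

Emit:
drive_tool --pt "15 38 0 7 0.88" --pt "20 30 0 7 0.88" --pt "20 20 0 3.7 0.88" --pt "0 0 -30 0 0.88" --pt "0 0 -30 0 0.88" --pt "0 0 0 0 0.88" --pt "0 0 0 0 0.88"

```text
clock: 26.48
ee_pos: [0.6241, 0.3389, 0.1898]
orientation: [-3.139, -0.004, 2.943]
ft_force: [0.2, 0.3, 0.8]
finger_gap: 0.0807
gripper_force: 0.0
```

Run:
```python
from lids import *
st();b=r.camera("scene")
j=b["image"][140:300,110:270]
cv2.imwrite("pics/z9.png",cv2.resize(j,(560,560),interpolation=3))
```

```text
t 26.48 pos [624.1 338.9 189.8] ydir 78.62 tilt [-0.005 -0.002 -1.   ] F [0.2 0.3 0.8] T [ 0.08 -0.11  0.05] gap 80.7 g 0.0 q6 -0.98
```

View pics/z9.png

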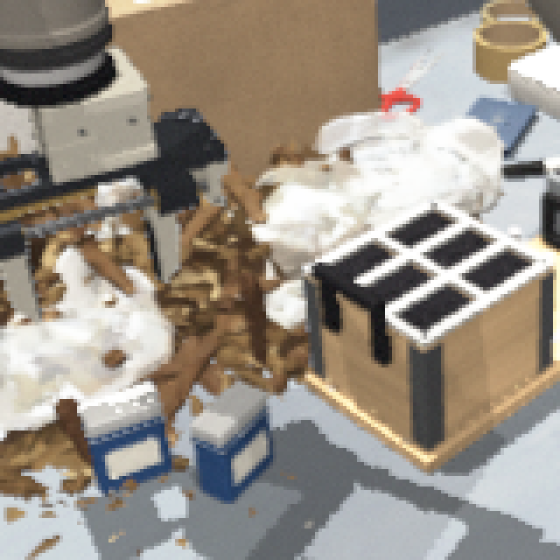

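Emit:
drive_tool --pt "0 0 -30 0 0.88" --pt "0 0 -20 0 0.88" --pt "0 0 0 0 0.88" --pt "0 0 0 0 0.88"

```text
clock: 26.87
ee_pos: [0.6255, 0.339, 0.1434]
orientation: [3.141, 0.001, 2.942]
ft_force: [-0.0, -0.3, 0.8]
finger_gap: 0.0807
gripper_force: 0.0
```

Emit:
drive_tool --pt "0.2 3 -20 0 0.88" --pt "0 0 -20 0 0.88" --pt "0 0 -20 0 0.88" --pt "0 0 -8 0 0.88" --pt "0 0 -10 0 0.88" --pt "0 0 0 0 0.88"

```text
clock: 27.37
ee_pos: [0.6255, 0.3421, 0.0637]
orientation: [3.142, -0.0, 2.943]
ft_force: [-1.5, 0.3, -0.4]
finger_gap: 0.0808
gripper_force: 0.0
```

Emit:
drive_tool --pt "0 0 0 0 0.3" --pt "0 0 0 0 0.3" --pt "0 0 0 0 0.3" --pt "0 0 0 0 0.3" --pt "0 0 0 0 0.3" --pt "0 0 0 0 0.3" --pt "0 0 0 0 0.3" --pt "0 0 0 0 0.3" --newtons 25

```text
clock: 28.03
ee_pos: [0.6258, 0.3421, 0.0647]
orientation: [3.141, 0.001, 2.943]
ft_force: [-0.3, -1.6, 5.2]
finger_gap: 0.0559
gripper_force: 25.0
```

```bash
python3 -c "from h import *;st()"
```

```text
t 28.03 pos [625.8 342.1  64.7] ydir 78.6 tilt [ 0.001  0.    -1.   ] F [-0.3 -1.6  5.2] T [-0.16 -0.04 -0.  ] gap 55.9 g 25.0 q6 -0.98
```

Emit:
drive_tool --pt "0 0 30 0 0.3" --pt "0 0 40 0 0.3" --pt "0 0 40 0 0.3" --pt "0 0 40 0 0.3" --pt "0 0 33 0 0.3" --pt "-9 -34 0 4 0.3" --pt "-9 -34 0 4 0.3" --pt "-9 -34 0 4 0.3"

```text
clock: 28.7
ee_pos: [0.5976, 0.2395, 0.2466]
orientation: [3.141, 0.0, -3.126]
ft_force: [0.9, -0.6, -1.1]
finger_gap: 0.0558
gripper_force: 25.0
```

Emit:
drive_tool --pt "-9 -34 0 4.3 0.3" --pt "-9 -34 0 0 0.3" --pt "-9 -34 0 0 0.3" --pt "-9 -34 0 0 0.3" --pt "-7 -36 0 0 0.3" --pt "0 0 0 0 0.3" --pt "0 0 0 0 0.3"

```text
clock: 29.28
ee_pos: [0.5551, 0.0666, 0.2466]
orientation: [3.141, -0.0, -3.06]
ft_force: [0.4, 0.0, -0.8]
finger_gap: 0.0555
gripper_force: 25.0
```

```bash
python3 -c "from h import *;st()"
```

```text
t 29.28 pos [555.1  66.6 246.6] ydir 94.7 tilt [-0.  0. -1.] F [ 0.4  0.  -0.8] T [ 0.13 -0.21 -0.01] gap 55.5 g 25.0 q6 -1.67
```

Emit:
drive_tool --pt "0.4 0.9 -30 0 0.3" --pt "0 0 -16 0 0.3" --pt "0 0 -6 0 0.3" --pt "0 0 -4 0 0.3" --pt "0 0 0 0 0.3"

```text
clock: 29.7
ee_pos: [0.5558, 0.0699, 0.1903]
orientation: [3.141, -0.001, -3.055]
ft_force: [0.4, 0.9, -1.2]
finger_gap: 0.0556
gripper_force: 25.0
```

Emit:
drive_tool --pt "0 0 -4 0 0.3" --pt "0 0 -4 0 0.3" --pt "0 0 -4 0 0.3" --pt "0 0 0 0 0.3"

```text
clock: 30.03
ee_pos: [0.5558, 0.0691, 0.1785]
orientation: [3.141, 0.0, -3.056]
ft_force: [0.8, -0.2, -0.8]
finger_gap: 0.0556
gripper_force: 25.0
```

Emit:
drive_tool --pt "0 0 -4 0 0.3" --pt "0 0 -4 0 0.3" --pt "0 0 0 0 0.3"

```text
clock: 30.28
ee_pos: [0.5553, 0.0689, 0.1698]
orientation: [3.141, -0.001, -3.056]
ft_force: [0.7, -0.3, -1.2]
finger_gap: 0.0559
gripper_force: 25.0
```

Emit:
drive_tool --pt "0 0 -4 0 0.3" --pt "0 0 -4 0 0.3" --pt "0 0 -3 0 0.3" --pt "0 0 0 0 0.3"

```text
clock: 30.62
ee_pos: [0.5553, 0.069, 0.1587]
orientation: [3.141, -0.002, -3.056]
ft_force: [-0.5, -1.2, -1.4]
finger_gap: 0.0559
gripper_force: 25.0
```

Emit:
drive_tool --pt "0 0 -3 0 0.3" --pt "0 0 -3 0 0.3" --pt "0 0 -1 0 0.3" --pt "0 0 0 0 0.3"

```text
clock: 30.95
ee_pos: [0.5556, 0.069, 0.1523]
orientation: [3.141, -0.001, -3.056]
ft_force: [0.0, 0.3, -1.3]
finger_gap: 0.0559
gripper_force: 25.0
```

Emit:
drive_tool --pt "0 0 -3 0 0.3" --pt "0 0 -3 0 0.3" --pt "0 0 0 0 0.3" --pt "0 0 0 0 0.8" --pt "0 0 0 0 0.8" --pt "0 0 0 0 0.8" --pt "0 0 0 0 0.8" --pt "0 0 0 0 0.8"

```text
clock: 31.62
ee_pos: [0.5559, 0.069, 0.1469]
orientation: [3.142, 0.0, -3.056]
ft_force: [-0.2, -0.1, -0.1]
finger_gap: 0.073
gripper_force: 0.0
```

Emit:
drive_tool --pt "0 0 0 0 0.8" --pt "0 0 30 0 0.8" --pt "0 0 40 0 0.8" --pt "0 0 35 0 0.8" --pt "-35 -20 0 0 0.8" --pt "-35 -40 0 0 0.8" --pt "-10 -40 0 0 0.8" --pt "0 -40 0 0 0.8"

```text
clock: 32.28
ee_pos: [0.481, -0.0626, 0.2525]
orientation: [3.142, 0.0, -3.054]
ft_force: [1.3, 1.2, 0.2]
finger_gap: 0.0733
gripper_force: 0.0
```

Run:
```python
from lids import *
st();b=r.camera("scene");a=r.camera("top");lids(a,"a3")
i=a["image"][165:250,120:260];j=b["image"][180:310,130:290]
cv2.imwrite("pics/z10.png",np.hstack([cv2.resize(i,(400,243),interpolation=3),cv2.resize(j,(299,243),interpolation=3)]))
```

```text
t 32.28 pos [481.  -62.6 252.5] ydir 95.03 tilt [ 0.  0. -1.] F [1.3 1.2 0.2] T [ 0.11 -0.18  0.01] gap 73.3 g 0.0 q6 -1.95
lid [0.5682 0.2842] [27.4 53.3] yaw 19.4
```

View pics/z10.png

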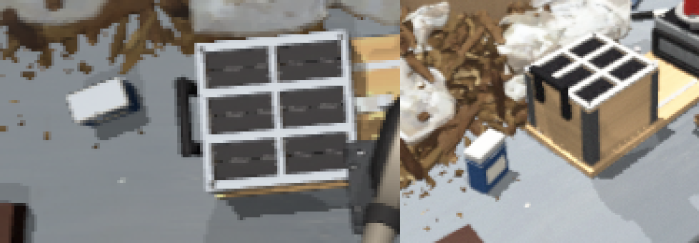

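Emit:
drive_tool --pt "0 36 0 -7 0.65" --pt "0 36 0 -7 0.65" --pt "0 36 0 -7 0.65" --pt "0 36 0 -7 0.65" --pt "10 36 0 -7 0.65" --pt "10 36 0 -7 0.65" --pt "15 36 0 -7 0.65" --pt "15 36 0 -7 0.65"

```text
clock: 33.05
ee_pos: [0.5325, 0.2147, 0.252]
orientation: [3.141, 0.0, 2.29]
ft_force: [0.7, -1.1, 0.0]
finger_gap: 0.0596
gripper_force: 0.0
```

Emit:
drive_tool --pt "18 30 0 -7 0.65" --pt "18 29 0 -7 0.65" --pt "0 0 0 -5.6 0.65" --pt "0 0 -30 0 0.65" --pt "0 0 -40 0 0.65" --pt "0 0 0 0 0.65" --pt "0 0 0 0 0.65"

```text
clock: 33.63
ee_pos: [0.5673, 0.2713, 0.1801]
orientation: [-3.136, -0.001, 1.954]
ft_force: [1.6, 0.1, 0.1]
finger_gap: 0.0596
gripper_force: 0.0
```

```bash
python3 -c "from h import *;st()"
```

```text
t 33.63 pos [567.3 271.3 180.1] ydir 21.95 tilt [-0.005 -0.001 -1.   ] F [1.6 0.1 0.1] T [ 0.04 -0.24  0.02] gap 59.6 g 0.0 q6 -0.06
```

Emit:
drive_tool --pt "0 12.9 -20 -2.5 0.65" --pt "0 0 -20 0 0.65" --pt "0 0 0 0 0.65" --pt "0 0 0 0 0.65"

```text
clock: 33.97
ee_pos: [0.5691, 0.2842, 0.1434]
orientation: [3.14, 0.0, 1.91]
ft_force: [0.0, 0.3, 0.4]
finger_gap: 0.0598
gripper_force: 0.0
```

```bash
python3 -c "from h import *;st()"
```

```text
t 33.97 pos [569.1 284.2 143.4] ydir 19.45 tilt [ 0.001  0.    -1.   ] F [0.  0.3 0.4] T [ 0.01 -0.16  0.04] gap 59.8 g 0.0 q6 0.0
```

Emit:
drive_tool --pt "-0.7 0 -20 0 0.65" --pt "0 0 -20 0 0.65" --pt "0 0 -20 0 0.65" --pt "0 0 -18 0 0.65" --pt "0 0 0 0 0" --pt "0 0 0 0 0" --pt "0 0 0 0 0" --pt "0 0 0 0 0"

```text
clock: 34.63
ee_pos: [0.5693, 0.2843, 0.0662]
orientation: [3.138, 0.0, 1.91]
ft_force: [1.2, -0.1, -0.1]
finger_gap: 0.0375
gripper_force: 0.0
```

Emit:
drive_tool --pt "0 0 0 0 0" --pt "0 0 0 0 0" --pt "0 0 0 0 0" --pt "0 0 30 0 0" --pt "0 0 40 0 0" --pt "0 0 40 0 0" --pt "0 0 40 0 0" --pt "0 0 30 0 0"

```text
clock: 35.3
ee_pos: [0.5683, 0.2841, 0.2479]
orientation: [3.138, 0.0, 1.91]
ft_force: [1.2, 0.4, -1.4]
finger_gap: 0.03
gripper_force: 24.9
```

```bash
python3 -c "from h import *;st()"
```

```text
t 35.3 pos [568.3 284.1 247.9] ydir 19.43 tilt [ 0.004  0.001 -1.   ] F [ 1.2  0.4 -1.4] T [ 0.07 -0.19 -0.04] gap 30.0 g 24.9 q6 0.0
```

Emit:
drive_tool --pt "7 -36 0 -7 0" --pt "6 -36 0 -7 0" --pt "6 -36 0 -0.5 0" --pt "5.7 -36.3 0 0 0" --pt "0 0 0 0 0" --pt "0 0 -30 0 0" --pt "0 0 -13 0 0" --pt "0 0 0 0 0"

```text
clock: 35.97
ee_pos: [0.5908, 0.1392, 0.1975]
orientation: [-3.135, 0.0, 1.656]
ft_force: [-0.8, -0.4, -2.6]
finger_gap: 0.0298
gripper_force: 25.0
```

Emit:
drive_tool --pt "0 0 0 0 0"

```text
clock: 36.05
ee_pos: [0.5924, 0.1397, 0.2005]
orientation: [-3.14, 0.0, 1.657]
ft_force: [0.5, 1.0, -1.7]
finger_gap: 0.0298
gripper_force: 25.0
```

```bash
python3 -c "from h import *;st()"
```

```text
t 36.05 pos [592.4 139.7 200.5] ydir 4.93 tilt [-0.001 -0.    -1.   ] F [ 0.5  1.  -1.7] T [-0.05 -0.14  0.02] gap 29.8 g 25.0 q6 0.02
```

Emit:
drive_tool --pt "0 0 -8 0 0" --pt "0 0 -6 0 0" --pt "0 0 -6 0 0" --pt "0 0 -4 0 0" --pt "0 0 0 0 0"

```text
clock: 36.47
ee_pos: [0.5923, 0.1397, 0.1758]
orientation: [-3.14, 0.0, 1.657]
ft_force: [0.1, 0.2, -2.0]
finger_gap: 0.0297
gripper_force: 25.0
```

Emit:
drive_tool --pt "0 0 -6 0 0" --pt "0 0 -6 0 0" --pt "0 0 -5 0 0" --pt "0 0 -2 0 0" --pt "0 0 0 0 0"

```text
clock: 36.88
ee_pos: [0.5925, 0.1396, 0.1572]
orientation: [-3.141, 0.0, 1.657]
ft_force: [0.5, 0.5, -1.6]
finger_gap: 0.0301
gripper_force: 25.0
```

Emit:
drive_tool --pt "0 0 -2 0 0" --pt "0 0 -2 0 0" --pt "0 0 -1 0 0" --pt "0 0 0 0 0"

```text
clock: 37.22
ee_pos: [0.5932, 0.14, 0.1564]
orientation: [3.138, -0.0, 1.657]
ft_force: [-5.8, 0.1, 18.2]
finger_gap: 0.0298
gripper_force: 25.1
```

Emit:
drive_tool --pt "0 0 7 0 0" --pt "0 0 20 0 0" --pt "0 0 21 0 0" --pt "2 -23 0 0 0" --pt "2 -23 0 0 0" --pt "1.5 -21.8 0 0 0" --pt "0 0 0 0 0" --pt "0 0 0 0 0"

```text
clock: 37.88
ee_pos: [0.5983, 0.0709, 0.2007]
orientation: [-3.142, -0.0, 1.655]
ft_force: [0.6, -0.0, -1.0]
finger_gap: 0.0298
gripper_force: 25.0
```

Emit:
drive_tool --pt "0 0 -6 0 0" --pt "0 0 -4 0 0" --pt "0 0 -4 0 0" --pt "0 0 -4 0 0" --pt "0 0 -4 0 0" --pt "0 0 0 0 0"

```text
clock: 38.38
ee_pos: [0.5978, 0.0723, 0.1777]
orientation: [-3.14, -0.0, 1.657]
ft_force: [0.4, 0.1, -2.5]
finger_gap: 0.0295
gripper_force: 25.0
```

Emit:
drive_tool --pt "0 0 -6 0 0" --pt "0 0 -6 0 0" --pt "0 0 -5 0 0" --pt "0 0 -2 0 0" --pt "0 0 0 0 0"

```text
clock: 38.8
ee_pos: [0.5977, 0.0718, 0.1587]
orientation: [-3.14, -0.0, 1.657]
ft_force: [0.1, 0.4, -1.4]
finger_gap: 0.0299
gripper_force: 25.0
```

Emit:
drive_tool --pt "0 0 -2 0 0" --pt "0 0 -2 0 0" --pt "0 0 -1 0 0" --pt "0 0 0 0 0"

```text
clock: 39.13
ee_pos: [0.5981, 0.0718, 0.1545]
orientation: [-3.141, -0.0, 1.657]
ft_force: [-0.0, -0.4, -2.3]
finger_gap: 0.0294
gripper_force: 25.0
```

Emit:
drive_tool --pt "0 0 -4 0 0" --pt "0 0 -3.5 0 0" --pt "0 0 0 0 0" --pt "0 0 0 0 0.6" --pt "0 0 0 0 0.6" --pt "0 0 0 0 0.6" --pt "0 0 0 0 0.6" --pt "0 0 0 0 0.6"

```text
clock: 39.8
ee_pos: [0.5983, 0.0718, 0.1475]
orientation: [3.141, 0.0, 1.657]
ft_force: [-0.8, 0.5, -0.1]
finger_gap: 0.0539
gripper_force: 0.0
```

Emit:
drive_tool --pt "0 0 0 0 0.6" --pt "0 0 30 0 0.6" --pt "0 0 40 0 0.6" --pt "0 30 30 7 0.6" --pt "0 30 0 7 0.6" --pt "0 30 0 7 0.6" --pt "-10 25 0 7 0.6" --pt "-10 0 0 7 0.6"

```text
clock: 40.47
ee_pos: [0.5775, 0.1906, 0.2466]
orientation: [3.14, -0.001, 2.277]
ft_force: [-0.5, -1.4, 0.1]
finger_gap: 0.0553
gripper_force: 0.0
```

Emit:
drive_tool --pt "-10 0 0 7 0.6" --pt "-10 0 0 7 0.6" --pt "-10 0 0 7 0.6" --pt "0 0 0 7 0.6" --pt "0 0 0 7 0.6" --pt "0 0 0 7 0.6" --pt "0 0 0 7 0.6" --pt "0 0 0 6 0.6"

```text
clock: 41.13
ee_pos: [0.5481, 0.1863, 0.2468]
orientation: [3.141, 0.0, -3.05]
ft_force: [0.1, -1.0, 0.4]
finger_gap: 0.055
gripper_force: 0.0
```

Run:
```python
from lids import *
st();a=r.camera("top");lids(a,"a4");b=r.camera("scene")
for c in(a,b):
    for o in r.trace(c,"tin_1")[:3]: print("tin?",round(o["p"],2),o["box"])
    for o in r.trace(c,"cam")[:1]: print("cam",o["p"],o["box"])
```

```text
t 41.13 pos [548.1 186.3 246.8] ydir 95.28 tilt [ 0.  0. -1.] F [ 0.1 -1.   0.4] T [ 0.08 -0.17 -0.01] gap 55.0 g 0.0 q6 -1.47
cam 0.56 [296.9, 182.0, 322.6, 211.7]
cam 0.57 [274.5, 170.9, 300.5, 193.6]
```

Emit:
drive_tool --pt "-2 0 -30 0 0.6" --pt "0 0 -30 0 0.6" --pt "0 0 -25 0 0.6" --pt "0 0 -10 0 0.6" --pt "0 0 0 0 0" --pt "0 0 0 0 0" --pt "0 0 0 0 0" --pt "0 0 0 0 0" --newtons 30

```text
clock: 42.1
ee_pos: [0.5472, 0.1865, 0.1535]
orientation: [3.141, 0.003, -3.056]
ft_force: [-0.1, -0.7, 1.0]
finger_gap: 0.0332
gripper_force: 0.0
```

Emit:
drive_tool --pt "0 0 0 0 0" --pt "0 0 0 0 0" --pt "0 0 0 0 0" --pt "0 0 0 0 0" --pt "0 0 0 0 0"

```text
clock: 42.52
ee_pos: [0.5466, 0.1851, 0.1524]
orientation: [-3.14, 0.001, -3.056]
ft_force: [0.5, -5.3, 2.7]
finger_gap: 0.0116
gripper_force: 30.0
```

```bash
python3 -c "from h import *;st()"
```

```text
t 42.52 pos [546.6 185.1 152.4] ydir 94.92 tilt [ 0.001 -0.002 -1.   ] F [ 0.5 -5.3  2.7] T [-0.85 -0.14  0.  ] gap 11.6 g 30.0 q6 -1.46
```

Emit:
drive_tool --pt "1.0 -12 0 0 0" --pt "1.0 -12 0 0 0" --pt "1.0 -12 0 0 0" --pt "1.0 -12 0 0 0" --pt "1.0 -12 0 0 0" --pt "1.0 -12 0 0 0" --pt "1.0 -12 0 0 0" --pt "1.0 -12 0 0 0"

```text
clock: 43.18
ee_pos: [0.5545, 0.0909, 0.1524]
orientation: [3.14, 0.002, -3.056]
ft_force: [0.2, 5.4, 2.9]
finger_gap: 0.0117
gripper_force: 30.0
```

Emit:
drive_tool --pt "1.0 -12 0 0 0" --pt "1.0 -12 0 0 0" --pt "0.4 -4 0 0 0" --pt "0.2 -3 0 0 0" --pt "0 0 0 0 0" --pt "0 0 0 0 0"

```text
clock: 43.68
ee_pos: [0.5573, 0.0588, 0.1524]
orientation: [-3.14, 0.002, -3.056]
ft_force: [0.5, -3.0, 6.4]
finger_gap: 0.0118
gripper_force: 30.0
```

```bash
python3 -c "from h import *;st()"
```

```text
t 43.68 pos [557.3  58.8 152.4] ydir 94.93 tilt [ 0.002 -0.001 -1.   ] F [ 0.5 -3.   6.4] T [-0.43 -0.14 -0.03] gap 11.8 g 30.0 q6 -1.69
```

Emit:
drive_tool --pt "0.2 -2 0 0 0" --pt "0.2 -2 0 0 0" --pt "0.2 -2 0 0 0" --pt "0 0 0 0 0" --pt "0 0 0 0 0"

```text
clock: 44.1
ee_pos: [0.5577, 0.0539, 0.1524]
orientation: [3.142, 0.001, -3.055]
ft_force: [-0.6, 0.6, 5.7]
finger_gap: 0.0114
gripper_force: 30.0
```

Emit:
drive_tool --pt "0.1 -1.5 0 0 0" --pt "0.1 -1.5 0 0 0" --pt "0 0 0 0 0" --pt "0 0 0 0 0"

```text
clock: 44.43
ee_pos: [0.5579, 0.0515, 0.1524]
orientation: [3.141, 0.001, -3.055]
ft_force: [-0.0, 3.8, 5.5]
finger_gap: 0.0117
gripper_force: 30.0
```

Emit:
drive_tool --pt "0.1 -1.5 0 0 0" --pt "0.1 -1.5 0 0 0" --pt "0 0 0 0 0" --pt "0 0 0 0 0"

```text
clock: 44.77
ee_pos: [0.5581, 0.0493, 0.1524]
orientation: [3.139, 0.002, -3.055]
ft_force: [0.4, 6.2, 6.2]
finger_gap: 0.0115
gripper_force: 30.0
```

Emit:
drive_tool --pt "0.1 -1.5 0 0 0" --pt "0.1 -1.5 0 0 0" --pt "0 0 0 0 0" --pt "0 0 0 0 0"

```text
clock: 45.1
ee_pos: [0.5583, 0.0471, 0.1524]
orientation: [3.138, 0.002, -3.055]
ft_force: [0.4, 9.7, 5.4]
finger_gap: 0.0116
gripper_force: 30.0
```

Emit:
drive_tool --pt "0 0 0 0 0.4" --pt "0 0 0 0 0.4" --pt "0 0 0 0 0.4" --pt "0 0 0 0 0.4" --pt "0 0 20 0 0.4" --pt "0 0 40 0 0.4" --pt "0 0 35 0 0.6" --pt "-20 40 0 0 0.6"

```text
clock: 45.77
ee_pos: [0.5446, 0.0769, 0.2531]
orientation: [-3.137, 0.013, -3.062]
ft_force: [0.5, 1.0, 1.5]
finger_gap: 0.0463
gripper_force: 0.0
```

```bash
cat > cam.py <<'E'
from h import *
st()
for n in("top","scene"):
    c=r.camera(n);C=np.array([.575,-.155]);w=.08
    q=np.array([[C[0]+w,C[1]+w],[C[0]+w,C[1]-w],[C[0]-w,C[1]-w],[C[0]-w,C[1]+w]])
    H=cv2.getPerspectiveTransform(proj(c,np.c_[q,np.full(4,.152)]).astype(np.float32),np.float32([[0,0],[640,0],[640,640],[0,640]]))
    im=cv2.warpPerspective(c["image"],H,(640,640),flags=cv2.INTER_CUBIC).astype(int)
    t=((im[...,2]>150)&(im[...,1]<70)&(im[...,0]<80)).astype(np.uint8)
    if n=="top": t2=((im[...,2]>215)&(im[...,1]<60)).astype(np.uint8); print("bright",t2.sum())
    cn=max(cv2.findContours(t,0,1)[0],key=cv2.contourArea);(u,v),d,an=cv2.minAreaRect(cn)
    print(n,"red",np.round([C[0]+w-v/4000,C[1]+w-u/4000],4),np.round(np.array(d)/4,1),round(an,1))
    if n=="top": save(c,"cam_top")
    tr=[o for o in r.landmark_of(c,"cam_grip")][:1]
    for o in tr: print(back(c,o["position"],.152).round(4),o["p"])
E
python3 cam.py; python3 slots.py|grep slot
```

```text
t 45.77 pos [544.6  76.9 253.1] ydir 94.59 tilt [ 0.013 -0.003 -1.   ] F [0.5 1.  1.5] T [ 0.06 -0.23 -0.04] gap 46.3 g 0.0 q6 -1.65
bright 3902
top red [ 0.5759 -0.149 ] [16.4 61.9] 88.0
[ 0.5686 -0.1495  0.152 ] 0.63
scene red [ 0.5543 -0.1312] [44.6 98.5] 49.3
[ 0.5858 -0.1521  0.152 ] 0.7
slot [0.5335 0.179 ] [46. 47.] 0.0
slot [0.5135 0.0143] [36.4 24.8] 87.8
slot [0.4675 0.0533] [27.1 64.2] 43.8
```

Emit:
drive_tool --pt "0 0 0 -7 0.5" --pt "4 -28 0 -7 0.5" --pt "4 -28 0 -7 0.5" --pt "4 -28 0 -7 0.5" --pt "4 -28 0 -7 0.5" --pt "4 -28 0 -7 0.5" --pt "4 -28 0 -7 0.5" --pt "4 -28 0 -7 0.5"

```text
clock: 47.13
ee_pos: [0.5674, -0.1159, 0.2467]
orientation: [3.141, 0.0, 2.244]
ft_force: [0.5, -0.0, -0.2]
finger_gap: 0.0456
gripper_force: 0.0
```

Emit:
drive_tool --pt "3 -28 0 -7 0.5" --pt "0 -5 0 -7 0.5" --pt "0 0 0 -7 0.5" --pt "0 0 0 -7 0.5" --pt "0 0 0 -7 0.5" --pt "0 0 -30 -1.6 0.5" --pt "0 0 -20 0 0.5" --pt "0 0 0 0 0.5"

```text
clock: 47.8
ee_pos: [0.5682, -0.1468, 0.1925]
orientation: [-3.134, -0.003, 1.611]
ft_force: [-0.4, 1.1, -0.1]
finger_gap: 0.0458
gripper_force: 0.0
```

Emit:
drive_tool --pt "0 0 0 0 0.5"

```text
clock: 47.88
ee_pos: [0.5699, -0.1473, 0.1961]
orientation: [-3.14, -0.001, 1.612]
ft_force: [-0.5, 0.1, 0.0]
finger_gap: 0.0459
gripper_force: 0.0
```

```bash
python3 -c "from h import *;st()"
```

```text
t 47.88 pos [ 569.9 -147.3  196.1] ydir 2.33 tilt [-0.002  0.001 -1.   ] F [-0.5  0.1  0. ] T [-0.06 -0.1   0.02] gap 45.9 g 0.0 q6 -0.42
```

Emit:
drive_tool --pt "5.5 -4.7 0 0 0.5" --pt "0 0 -20 0 0.5" --pt "0 0 -20 0 0.5" --pt "0 0 -16 0 0.5" --pt "0 0 0 0 0" --pt "0 0 0 0 0" --pt "0 0 0 0 0" --pt "0 0 0 0 0" --newtons 60

```text
clock: 48.55
ee_pos: [0.5769, -0.1526, 0.1426]
orientation: [3.138, 0.001, 1.611]
ft_force: [-0.1, 0.2, 0.1]
finger_gap: 0.024
gripper_force: 0.0
```

Emit:
drive_tool --pt "0 0 0 0 0" --pt "0 0 0 0 0" --pt "0 0 0 0 0" --pt "0 0 0 0 0" --pt "0 0 0 0 0"

```text
clock: 48.97
ee_pos: [0.5738, -0.1527, 0.1423]
orientation: [-3.138, 0.001, 1.611]
ft_force: [-11.3, -1.0, 9.4]
finger_gap: 0.0135
gripper_force: 60.0
```

```bash
python3 -c "from h import *;st()"
```

```text
t 48.97 pos [ 573.8 -152.7  142.3] ydir 2.33 tilt [-0.004 -0.001 -1.   ] F [-11.3  -1.    9.4] T [-0.34  1.65 -0.02] gap 13.5 g 60.0 q6 -0.43
```

Emit:
drive_tool --pt "-2.2 0 0 0 0" --pt "0 0 0 -6 0" --pt "0 0 0 -6 0" --pt "0 0 0 -6 0" --pt "0 0 0 -6 0" --pt "0 0 0 0 0"

```text
clock: 49.47
ee_pos: [0.5733, -0.1527, 0.1423]
orientation: [3.141, 0.001, 1.187]
ft_force: [-4.8, -1.3, 7.0]
finger_gap: 0.0138
gripper_force: 60.0
```

```bash
python3 -c "from h import *;st()"
```

```text
t 49.47 pos [ 573.3 -152.7  142.3] ydir -21.99 tilt [ 0.    -0.001 -1.   ] F [-4.8 -1.3  7. ] T [-0.27  0.81 -0.06] gap 13.8 g 60.0 q6 -0.0
```

Good; keep turning, easing x a little.

Emit:
drive_tool --pt "-1 0 0 -6 0" --pt "0 0 0 -6 0" --pt "0 0 0 -6 0" --pt "0 0 0 -6 0" --pt "0 0 0 -6 0" --pt "0 0 0 -6 0" --pt "0 0 0 -6 0" --pt "0 0 0 0 0"

```text
clock: 50.13
ee_pos: [0.5728, -0.1523, 0.1423]
orientation: [3.14, -0.001, 0.454]
ft_force: [-2.5, -0.5, 4.9]
finger_gap: 0.0137
gripper_force: 60.0
```

```bash
python3 -c "from h import *;st()"
```

```text
t 50.13 pos [ 572.8 -152.3  142.3] ydir -63.99 tilt [ 0.001 -0.001 -1.   ] F [-2.5 -0.5  4.9] T [ 0.05  0.54 -0.12] gap 13.7 g 60.0 q6 0.73
```

Emit:
drive_tool --pt "0 0 0 -6 0" --pt "0 0 0 -6 0" --pt "0 0 0 -6 0" --pt "0 0 0 -6 0" --pt "0 0 0 -6 0" --pt "0 0 0 -6 0" --pt "0 0 0 -6 0" --pt "0 0 0 0 0"

```text
clock: 50.8
ee_pos: [0.5728, -0.1517, 0.1423]
orientation: [-3.141, -0.001, -0.279]
ft_force: [-2.5, 1.8, 6.9]
finger_gap: 0.014
gripper_force: 60.0
```

Emit:
drive_tool --pt "0 0 0 -6 0" --pt "0 0 0 -6 0" --pt "0 0 0 -6 0" --pt "0 0 0 -6 0" --pt "0 0 0 -6 0" --pt "0 0 0 -6 0" --pt "0 0 0 -6 0" --pt "0 0 0 0 0"

```text
clock: 51.47
ee_pos: [0.5731, -0.1512, 0.1423]
orientation: [-3.14, -0.0, -1.012]
ft_force: [-1.2, 4.9, 6.3]
finger_gap: 0.0135
gripper_force: 60.0
```

```bash
python3 -c "from h import *;st()"
```

```text
t 51.47 pos [ 573.1 -151.2  142.3] ydir -147.97 tilt [ 0.002  0.001 -1.   ] F [-1.2  4.9  6.3] T [ 0.81  0.31 -0.2 ] gap 13.5 g 60.0 q6 2.19
```

Emit:
drive_tool --pt "0 0 0 -6 0" --pt "0 0 0 -6 0" --pt "0 0 0 -6 0" --pt "0 0 0 -6 0" --pt "0 0 0 -4.5 0" --pt "0 0 0 0 0" --pt "0 0 0 0 0"

```text
clock: 52.05
ee_pos: [0.5735, -0.1511, 0.1423]
orientation: [-3.139, 0.001, -1.503]
ft_force: [0.0, 5.4, 6.5]
finger_gap: 0.0137
gripper_force: 60.0
```

```bash
python3 -c "from h import *;st()"
```

```text
t 52.05 pos [ 573.5 -151.1  142.3] ydir -176.1 tilt [ 0.003  0.001 -1.   ] F [0.  5.4 6.5] T [ 1.03  0.08 -0.17] gap 13.7 g 60.0 q6 2.68
```

Emit:
drive_tool --pt "0 0 0 0 0.5" --pt "0 0 0 0 0.5" --pt "0 0 0 0 0.5" --pt "0 0 0 0 0.5" --pt "0 0 0 0 0.5" --pt "0 0 30 0 0.5" --pt "0 0 40 0 0.5" --pt "0 0 40 0 0.5"

```text
clock: 52.72
ee_pos: [0.5719, -0.1521, 0.251]
orientation: [3.139, 0.001, -1.504]
ft_force: [1.6, -0.2, -0.5]
finger_gap: 0.0456
gripper_force: 0.0
```

Emit:
drive_tool --pt "-35 -15 0 0 0.5" --pt "-35 -15 0 0 0.5" --pt "-35 -15 0 0 0.5" --pt "-35 -10 0 0 0.5" --pt "0 0 0 0 0.5" --pt "0 0 0 0 0.5"

```text
clock: 53.22
ee_pos: [0.4314, -0.2078, 0.2512]
orientation: [-3.141, -0.0, -1.507]
ft_force: [0.7, 0.2, 0.1]
finger_gap: 0.0459
gripper_force: 0.0
```

```bash
python3 cam.py; sed -i 's/\.553,\.102\]/.565,-.037]/' slots.py; python3 slots.py | grep -E "slot|scraper"
python3 - <<'E'
from h import *
b=r.camera("scene");a=r.camera("top")
i=a["image"][150:270,180:420];j=b["image"][150:290,180:400]
cv2.imwrite("pics/z11.png",np.vstack([cv2.resize(i,(600,300),interpolation=3),cv2.resize(j,(471,300),interpolation=3)[:, :471] if 0 else cv2.copyMakeBorder(cv2.resize(j,(471,300),interpolation=3),0,0,0,129,0)]))
E
```

```text
t 53.22 pos [ 431.4 -207.8  251.2] ydir -176.32 tilt [ 0. -0. -1.] F [0.7 0.2 0.1] T [ 0.13 -0.04 -0.01] gap 45.9 g 0.0 q6 2.47
bright 4658
top red [ 0.5761 -0.1491] [16.6 61.7] 85.1
[ 0.5715 -0.145   0.152 ] 0.64
scene red [ 0.5639 -0.1332] [25.5 99.8] 71.3
[ 0.5872 -0.1577  0.152 ] 0.84
slot [ 0.611  -0.0668] [34.1 59.6] 84.7
slot [0.6052 0.0011] [33.9 59.8] 85.2
slot [0.5591 0.045 ] [75.8 18.6] 84.9
slot [ 0.5676 -0.0706] [33.9 59.6] 85.2
slot [ 0.562  -0.0028] [33.7 59.7] 85.2
slot [ 0.5242 -0.0741] [34.  59.8] 85.5
slot [ 0.5186 -0.0064] [33.9 59.9] 85.3
slot [ 0.6114 -0.0714] [28.2 53.9] 85.1
slot [ 0.5681 -0.0756] [28.9 54.8] 84.3
slot [ 0.5248 -0.0785] [30.2 54.6] 86.4
slot [ 0.5185 -0.0103] [29.2 55.4] 84.6
slot [ 0.4816 -0.1078] [43.4 95.9] 48.5
slot [0.4744 0.0406] [26.7 43.9] 44.2
scraper [0] [ 0.5027 -0.3656  0.3234] 1-iou 0.317
scraper [1] [ 0.5109 -0.3565  0.5671] 1-iou 0.6
scraper [0, 1] [ 0.5015 -0.3638  0.371 ] 1-iou 0.504
```

View pics/z11.png

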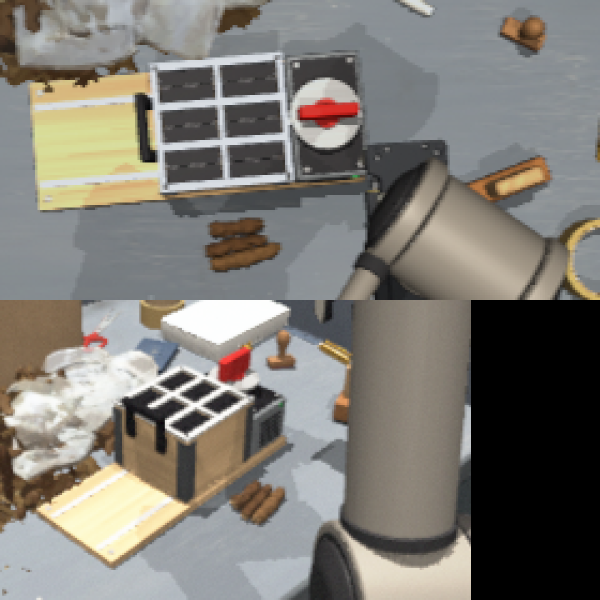

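```bash
python3 -c "from h import *;print(r.hand_in())"
```

```text
the job is handed in; nothing more can be done
None
```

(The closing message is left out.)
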